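# Dock the peg tray on its sprung ball catch

### The arm

A 6-joint arm with a two-finger parallel gripper is mounted at the origin on the work surface. World frame = base frame: x ahead of the robot, y to its left, z up, the work surface at z = 0. Lengths are in mm, angles in rad, forces in N, time in s.
With the tool pointing down it reaches from about 275 to 1000 mm from the base axis. Payload 8.4 kg.
Tool frame: the origin (TCP) lies at the very end of the fingers, on their centre line; the grasp point (between the pads) lies r.hold_point_z behind it (r.hold_point_z is the distance from the TCP to the grasp point, in mm); x points along the fingers, z is the direction in which the jaws open and shut, and the axes are right-handed (so a half turn about x gives the same grasp; the last joint's range is limited). The gripper opens to 85 mm and grips with 20 to 120 N. Pads are 22 mm wide; open, the fingers measure 114 mm over their backs; the gripper's body (76 mm by 85 mm) begins 54 mm behind the grasp point. The pads swing forward as they close: fully open they stand 13 mm farther back than shut.
Start: joints at [-1.343, 0.353, 1.633, -0, 1.155, -0.002], TCP at [142.363, -608.573, 231.281] pointing down, gripper open.
Joint ranges: [-2.63, 2.63], [-0.92, 2.1], [0.06, 2.66], [-1.3, 4.44], [0, 2.69], [-3.02, 3.02]. Speed limits (rad/s): [2.22, 2.22, 2.79, 3.14, 3.14, 3.14].

### API

Orientations are given as [roll, pitch, yaw] about the fixed x, y, z axes, in that order (R = Rz(yaw) Ry(pitch) Rx(roll)).
In Python, from rig import r gives the robot as it stands.
- The arm moves only by the tool jog_arm, never from a script. Its argument "series" is a list of rows, each a list of 7 numbers: the turn, a rotation vector about the tool's x, y, z in degrees, then the shift along the tool's x, y, z in cm, then the opening, from 0 (shut) to 1 (fully open). In form: [[wx, wy, wz, tx, ty, tz, fingers], ...]. A call has 1 to 20 rows; each row shifts and turns the commanded pose from where the row before left it, along the tool's axes as they then stand; what a row does not reach is not made up. A row lasts 1/10 s, in which the tool goes at most 50 mm and 8.59 degrees, less where a joint would pass 70% of its speed; a pose out of reach is approached as far as the arm can. A call with a gripper value outside its range is refused whole. The fingers move at their own pace and stop on an object; "force" is the grip in N (left out, the last holds). Time passes only in rows, so rows that do not move let the fingers close. It gives the time, the measured TCP pose, the force and the opening at its end, in the units of the state.
- r.sense(): the state, without advancing time (a new reading comes with each control period).
- r.grab_frame(name): name is "scene" or "top"; returns (picture, depth): 480x640x3 uint8, red, green, blue; 480x640 float32, mm along the optical axis (not along the pixel's ray), 0 where there is no reading.
- r.get_calibration(name): a dict with "mtx" (3x3 intrinsics, pixels), "position" and "rotation" of the camera in the world. Camera axes: x right, y down, z forward; pixel columns grow to the right and rows downward; lengths in mm; the calibration is good to about 2 mm. A picture is of the moment at which its call begins. get_calibration takes no time and is no camera call.
- r.sign_off(): hands the job in, once; it reports no verdict.
The state is a dict: "clock": time; "qpos": joint angles; "qvel": joint speeds; "joint_efforts": joint torques, N m; "eef_pos": TCP position; "tcp_rot": TCP orientation; "contact_force": force on the tool from outside, world axes, zero at the start; "wrist_torque": the same for the moment, N m; "opening": opening from 0.0 (shut) to 1.0 (fully open).
Only numpy, scipy, OpenCV 4.12 (cv2) and the standard library are available. Lean on these libraries where they do the work, as an engineer would, in place of code of your own. Each camera call takes 0.05 s, during which the arm holds its last target.

### The job

Put the blue peg tray away in its aluminium rail holder so that it cannot be knocked off the shelf: bring it level to the flared open end, slide it in under the lips and push it gently home until the sprung ball at the side clicks into the notch in its edge and holds it. Do not ram it against the end stop, and leave the other trays, the jar and the hanger where they are. Let go when it is held.

Things in the scene. Friction and masses are not known exactly. Their poses are not given: they have to be found in the camera images.
- tray_blue: Blue plastic peg tray, loose, about 0.22 kg with its pegs. Origin: centre of its underside; x along it, z up. Body 120 long (x) x 82 wide, flat end walls 42 high, open top. Foot flange 12 high along each long side, 96 wide over both, corners chamfered; each flange edge has 13 long catch notches centred 10 before and 10 behind the middle, so it fits either end first.
- tray_handle (a point): Middle of the top edge of the blue tray's upright handle, 72 above the tray's origin; same axes. The handle is a plate 74 long (x) and 12 thick (y), its sides bare down to 30 below this point: pinch it across y from above.
- dock: Rail holder screwed to the shelf top (height 0) on which the tray slides; the tray goes in along its +x. Origin: on the shelf top midway between the rails, where the tray's origin is when home if the end stop stands mid-way. Two lipped aluminium rails 98.4 apart inside from x = -50 on; the -y one is 26 long, then a gap and the orange ball housing. Keep the load between tray and holder below 20 N.
- dock_mouth (a point): Middle of the holder's open end, on the shelf top, at x = -79 from the holder's origin; same axes. Here the flared guides are 122 apart; they narrow to 98.4 over 29. Behind them (from x = -50) lips on the rails, underside 14.5 high, top 17, 87 clear between them, cover the flanges: the tray can only be slid in from this end.
- dock_stop (a point): Where the orange end stop's face meets the centre line when set mid-way: x = +60 from the holder's origin, 10 high; this point stays with the rails. The stop (22 high) and the ball housing are one orange piece on slotted screws (for trays of other lengths), set anywhere up to 15 nearer or farther along x, differently each time and not reported. So at home the tray's origin lies at -15 to +15 along the holder: feel for it.
- catch_ball (a joint): Sprung steel ball (14 diameter, 8 high) in the holder's -y side; value in m: 0 = fully out (free, or in a notch), 0.002 to 0.004 while the flange edge presses it back. The tray meets it about 45 before home: the push rises to 4 to 9 N, then a few N for 3 cm, the ball drops into the notch about 2 before home, then comes the hard stop.
- tray_yellow: Yellow peg tray of the same make (120 x 96 x 72), loose; leave it alone. Origin: centre of its underside.
- tray_white: White peg tray of the same make (120 x 96 x 72), loose; leave it alone. Origin: centre of its underside.
- jar: Glass jar with steel twist lid, 80 in diameter, 110 high; leave it alone. Origin: centre of its underside.
- hanger: Steel wire clothes hanger lying flat, 400 long, 175 over its hook, wire 5 thick; leave it alone. Origin: middle of its straight bar, on the shelf.
Things that resemble listed ones, but are neither listed nor needed, are in the scene too. Leave any purple look-alike of the tray_blue alone.

How it is judged (in metres and radians):
On the way, in this order (a step that is already met when the one before it is completed fails the run):
1. the blue tray stands flat at the mouth of the holder, not yet home (x of tray_blue in the frame of dock between -0.15 and -0.02 m and y of tray_blue in the frame of dock between -0.015 and 0.015 m and height (world z) of tray_blue below 0.004 m), for 0.05 s.
2. the blue tray has been pushed home and the ball has sprung out into its notch (x of tray_blue in the frame of dock above -0.018 m and value of joint catch_ball below 0.0008 m and height (world z) of tray_blue below 0.003 m), for 0.2 s.
At the end, for the whole second after the job is handed in: The blue tray lies flat between the rails under the lips (within 3 mm of the centre line, in line within 0.05 rad), home at the end stop (origin -18 to +18 mm along the holder, wherever the stop is set), the ball sprung out into its notch (pressed under 0.8 mm), the tray at rest (all of step 2 and x of tray_blue in the frame of dock below 0.018 m and y of tray_blue in the frame of dock between -0.003 and 0.003 m and angle between the x axis of tray_blue and the x axis of dock, either way round below 0.05 rad and angle between tray_blue's own z axis and vertical below 0.05 rad and linear speed of tray_blue below 0.01 m/s); the robot touches nothing.
It fails at once if the blue tray is rammed: more than 20 N between it and the holder (contact force between tray_blue and dock above 20 N).
It fails at once if the blue tray is tipped more than 0.4 rad (angle between tray_blue's own z axis and vertical above 0.4 rad).
It fails at once if the yellow or the white tray is moved more than 20 mm (distance of any of tray_yellow, tray_white from where it was at the start of the episode above 0.02 m).
It fails at once if the jar is moved more than 20 mm (distance of jar from where it was at the start of the episode above 0.02 m).
It fails at once if the hanger is moved more than 20 mm (distance of hanger from where it was at the start of the episode above 0.02 m).
It also fails if it takes over 64 s, if anything falls off the work surface, if the arm or the gripper's body presses on something with over 40 N, if the wrist force passes 120 N, or if a joint passes its speed limit or range.

## Working session

There is one attempt and no reset: what is moved stays moved. The work goes in short steps, Python scripts to look and compute and a tool call to move; the robot and the scene stay as the last step left them, time stands still between calls to the robot, and variables do not carry over. Pictures are saved under pics/ and viewed, and the job is handed in when it is done.

Besides the shell and the picture viewer there is one more tool, called after "Request:" by a JSON object that holds its "api" and its "payload". jog_arm: Moves the arm, as the interface text tells. Its arguments: {"type":"object","properties":{"series":{"type":"array"},"force":{"type":"number"}},"required":["series"]}

```bash
ls; mkdir -p pics; python3 - <<'E'
from rig import r
import cv2,numpy as np
print(r.sense(), r.hold_point_z)
for n in("scene","top"):
    p,d=r.grab_frame(n); cv2.imwrite(f"pics/{n}0.png",p[:,:,::-1]); np.savez(f"pics/{n}0.npz",p=p,d=d)
    print(n,r.get_calibration(n))
E
```

```text
pics
{'clock': 0.0, 'qpos': array([-1.34340571e+00,  3.53630707e-01,  1.63413228e+00, -8.37608457e-06,
        1.15519223e+00, -2.39763741e-03]), 'qvel': array([ 1.62023569e-05, -6.37768765e-04,  2.76602548e-03,  2.46404974e-05,
        1.11685197e-03,  1.45488020e-03]), 'joint_efforts': array([ 8.80597918e-05, -6.05251837e+01, -3.42064333e+01, -1.16876486e-04,
        9.19117330e-03, -2.26563736e-05]), 'eef_pos': array([ 142.24972504, -608.11272951,  230.57336529]), 'tcp_rot': array([-3.13836971,  1.56943375,  1.80381092]), 'contact_force': array([0.2109418 , 0.0936221 , 0.05097714]), 'wrist_torque': array([-0.02868225,  0.01010009,  0.04766991]), 'opening': 0.9987115723717834} 18.700000000000003
scene {'mtx': array([[470.81065004,   0.        , 322.64208236],
       [  0.        , 470.81065004, 247.87921919],
       [  0.        ,   0.        ,   1.        ]]), 'position': array([1183.58145084, -224.27328375, 1190.31010207]), 'rotation': array([-2.56466941,  0.01531575,  1.30019246])}
top {'mtx': array([[471.56409555,   0.        , 319.40671077],
       [  0.        , 471.56409555, 243.20603775],
       [  0.        ,   0.        ,   1.        ]]), 'position': array([ 355.15296327,  -41.09646075, 1469.0139047 ]), 'rotation': array([-3.05636224, -0.00450575, -1.55454751])}
```

View pics/scene0.png

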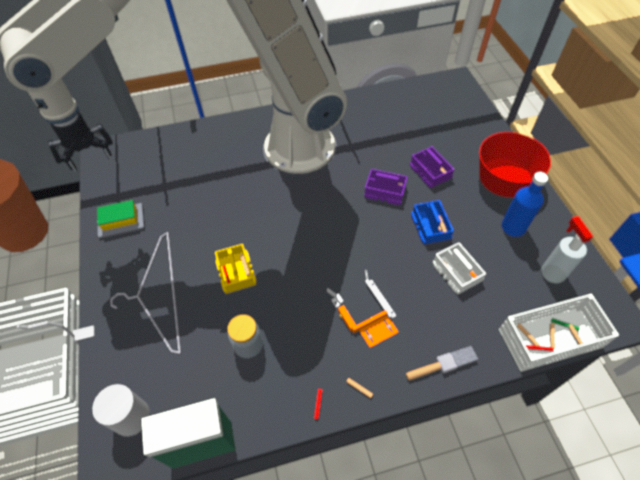

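View pics/top0.png

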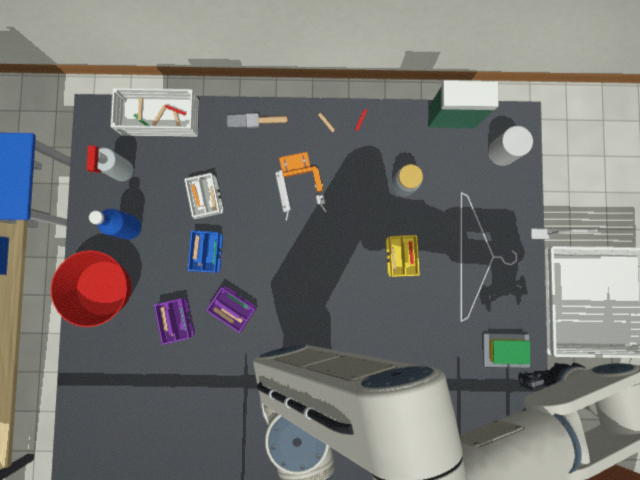

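The blue tray shows at top px (205,252) and scene px (432,222). Things it could be mistaken for are the purple trays at top px (174,321) and (232,309), the white tray at (204,196) and the blue bottle at (120,224). The holder is at top px (300,185), with its mouth towards the robot near (305,215) and the orange stop at (295,163). I'll check both in close crops.

```bash
cat > h.py <<'E'
import numpy as np,cv2
from scipy.spatial.transform import Rotation as Ro
from rig import r
def cal(n):
    c=r.get_calibration(n); return c['mtx'],np.array(c['position']),Ro.from_euler('xyz',c['rotation']).as_matrix()
def ray(n,uv):
    K,t,R=cal(n); uv=np.atleast_2d(uv).astype(float)
    d=np.c_[uv,np.ones(len(uv))]@np.linalg.inv(K).T@R.T
    return t,d
def plane(n,uv,z):
    t,d=ray(n,uv); return t+d*((z-t[2])/d[:,2])[:,None]
def proj(n,P):
    K,t,R=cal(n); q=(np.atleast_2d(P)-t)@R@K.T; return q[:,:2]/q[:,2:]
def cloud(n,d):
    v,u=np.mgrid[:480,:640]; K,t,R=cal(n)
    x=np.stack([u,v,np.ones_like(u)],-1)@np.linalg.inv(K).T*d[...,None]
    return x@R.T+t
def load(f): 
    z=np.load(f); return z['p'],z['d']
def blue(n,p,box):
    h=cv2.cvtColor(p,cv2.COLOR_RGB2HSV); m=cv2.inRange(h,(100,140,60),(125,255,255)); k=np.zeros_like(m); x0,y0,x1,y1=box; k[y0:y1,x0:x1]=m[y0:y1,x0:x1]; return k
E
python3 - <<'E'
from h import *
a,d=load('pics/top0.npz'); b,e=load('pics/scene0.npz')
A=cv2.resize(a[140:280,180:340],None,fx=5,fy=5,interpolation=cv2.INTER_CUBIC)[:600,:800]
B=cv2.resize(b[190:360,310:490],None,fx=4,fy=3.5,interpolation=cv2.INTER_CUBIC)[:600]
cv2.imwrite('pics/ca.png',A[:,:,::-1]);cv2.imwrite('pics/cb.png',B[:,:,::-1])
c=cloud('top',d)
print(c[230,260],c[400,220],c[252,212])
cs=cloud('scene',e); print(cs[300,290])
E
```

```text
[518.86836471 140.72009738   2.69404975] [ -1.8549991  248.18947729   1.3577196 ] [447.15025151 286.94077308   8.15106844]
[ 576.70310202 -170.07066234    2.28513336]
```

View pics/ca.png

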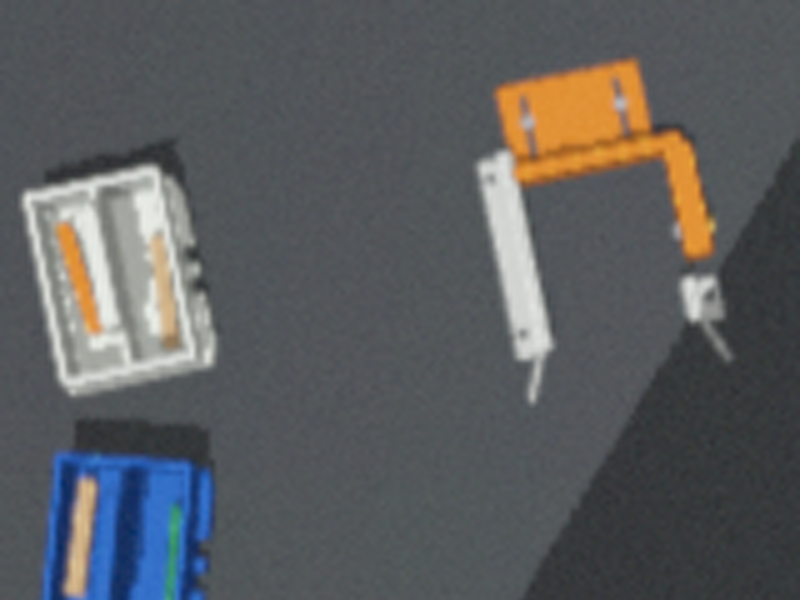

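View pics/cb.png

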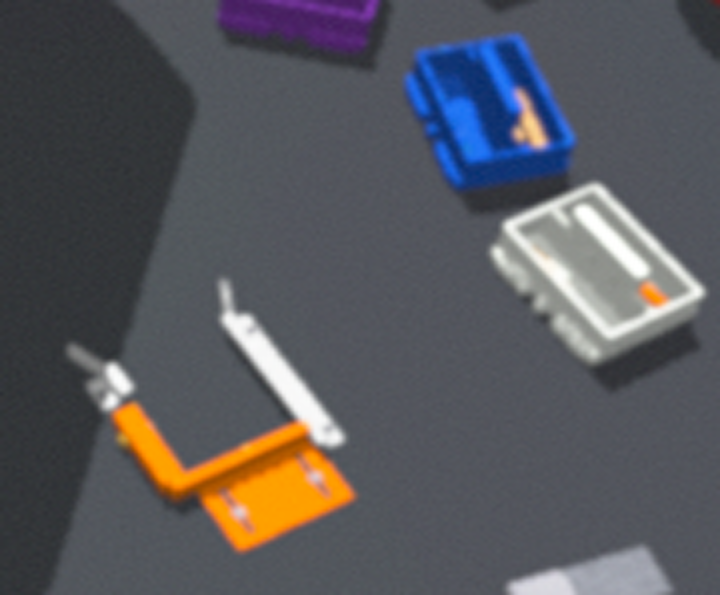

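```bash
python3 - <<'E'
from h import *
for n,box in(('top',(180,225,230,280)),('scene',(405,190,460,250))):
    p,d=load(f'pics/{n}0.npz'); c=cloud(n,d)
    m=blue(n,p,box)>0; P=c[m]; 
    print(n,m.sum(),np.histogram(P[:,2],bins=np.arange(-10,95,7)))
    for lo,hi in((34,50),(60,85)):
        Q=P[(P[:,2]>lo)&(P[:,2]<hi)]; print(lo,len(Q),Q.mean(0),cv2.minAreaRect(Q[:,:2].astype(np.float32)))
# crop points dock, top
f=lambda q:np.array(q)/5+[180,140]
g=lambda q:np.array(q)/[4,3.5]+[310,190]
L=plane('top',f([(550,350),(512,152),(515,358),(478,160)]),17); print('Lrail innerstart,innerend,outerstart,outerend',L.round(1))
S=plane('top',f([(682,280),(687,322),(722,318)]),17); print('short in-end,in-start,out-start',S.round(1))
print('flare tips z15',plane('top',f([(532,402),(731,360)]),15).round(1))
L=plane('scene',g([(240,312),(345,438),(222,322),(318,446)]),17); print('scene L instart? ',L.round(1))
n='top';p,d=load('pics/top0.npz');c=cloud(n,d)
h=cv2.cvtColor(p,cv2.COLOR_RGB2HSV)
for nm,lo,hi,z in(('white',(0,0,165),(180,60,255),17),('orange',(5,180,150),(18,255,255),None)):
  m=cv2.inRange(h,lo,hi); k=np.zeros_like(m);k[150:225,272:328]=m[150:225,272:328]
  nn,lab,st,ce=cv2.connectedComponentsWithStats(k)
  for i in range(1,nn):
    if st[i][4]<15: continue
    v,u=np.nonzero(lab==i); P=plane(n,np.c_[u,v],17); print(nm,st[i],'zmean',np.median(c[v,u,2]),cv2.minAreaRect(P[:,:2].astype(np.float32)))
E
```

```text
top 1095 (array([ 11, 226, 229, 106,  57,  57,  36, 166,  75,   9,  21,  78,  20,
         0]), array([-10,  -3,   4,  11,  18,  25,  32,  39,  46,  53,  60,  67,  74,
        81,  88]))
34 257 [448.43164573 307.63041337  43.37765115] ((446.92169189453125, 306.6688232421875), (84.48114776611328, 121.38053131103516), 86.70488739013672)
60 119 [447.05759099 305.82585974  70.43700843] ((446.5163879394531, 306.2344665527344), (13.482575416564941, 72.40922546386719), 86.76151275634766)
scene 1238 (array([  2, 133, 186, 157, 124, 134, 129, 161,  75,  25,  22,  59,  24,
         0]), array([-10,  -3,   4,  11,  18,  25,  32,  39,  46,  53,  60,  67,  74,
        81,  88]))
34 310 [449.68553512 307.02132671  42.06558132] ((445.4189758300781, 308.08984375), (85.14421844482422, 126.60375213623047), 87.13170623779297)
60 105 [447.08927183 305.71072936  70.63436476] ((445.4635009765625, 306.790771484375), (13.788040161132812, 74.81895446777344), 84.45399475097656)
Lrail innerstart,innerend,outerstart,outerend [[581.4  47.5  17. ]
 [706.1  73.9  17. ]
 [576.   69.1  17. ]
 [700.6  95.1  17. ]]
short in-end,in-start,out-start [[626.8 -33.9  17. ]
 [600.4 -37.4  17. ]
 [603.3 -59.2  17. ]]
flare tips z15 [[548.9  58.   15. ]
 [577.3 -65.2  15. ]]
scene L instart?  [[582.5  63.7  17. ]
 [708.1  96.3  17. ]
 [587.8  48.5  17. ]
 [709.4  76.4  17. ]]
white [276 170  14  50 284] zmean 5.757949075693887 ((629.9139404296875, 69.74783325195312), (154.8365936279297, 21.428733825683594), 12.427722930908203)
white [317 196   6   8  29] zmean 16.06125248599983 ((615.9382934570312, -43.69776916503906), (22.064346313476562, 15.585453987121582), 0.9558778405189514)
orange [280 153  42  38 562] zmean 6.7667732465533845 ((697.09033203125, 17.047035217285156), (126.70145416259766, 110.20736694335938), 12.543192863464355)
```

```bash
cat >> h.py <<'E'
def pose():
    s=r.sense(); return np.array(s['eef_pos']),Ro.from_euler('xyz',s['tcp_rot']).as_matrix(),s
def delta(x,y,z,yaw):  # yaw deg: direction of handle plate; jaw axis = yaw+90
    p,R,s=pose()
    a=np.radians(yaw); out=[]
    for sg in(1,-1):
        X=np.array([0,0,-1.]);Z=sg*np.array([-np.sin(a),np.cos(a),0]);T=np.c_[X,np.cross(Z,X),Z]
        out.append(np.degrees(Ro.from_matrix(R.T@T).as_rotvec()))
        print('turn',out[-1].round(2),'shift after turn (cm, tool)',(T.T@(np.array([x,y,z])-p)/10).round(2),'| before turn',(R.T@(np.array([x,y,z])-p)/10).round(2))
def st():
    p,R,s=pose(); print('t',round(s['clock'],2),'p',p.round(1),'zax',R[:,2].round(3),'xax',R[:,0].round(3),'F',np.round(s['contact_force'],2),'M',np.round(s['wrist_torque'],2),'op',round(s['opening'],3))
E
python3 - <<'E'
from h import *
st(); print(pose()[2]['qpos'].round(2)); delta(446.5,306.3,160,-3.3)
E
```

```text
t 0.1 p [ 142.2 -608.1  230.6] zax [ 0.228 -0.974 -0.001] xax [-0.     0.001 -1.   ] F [-0.   -0.04  0.14] M [-0.02 -0.    0.03] op 0.998
[-1.34  0.35  1.63  0.    1.16 -0.  ]
turn [-1.6354e+02 -2.0000e-02 -1.1000e-01] shift after turn (cm, tool) [  7.06 -25.11  93.04] | before turn [  7.17  50.45 -82.1 ]
turn [ 1.646e+01 -7.000e-02  1.000e-02] shift after turn (cm, tool) [  7.06  25.11 -93.04] | before turn [  7.17  50.45 -82.1 ]
```

Request:
{"api": "jog_arm", "payload": {"series": [[8.2, 0, 0, 0, 0, 0, 1], [8.2, 0, 0, 0, 0, 0, 1], [0, 0, 0, 0.2, 0.8, -3.0, 1], [0, 0, 0, 0.2, 1.0, -3.8, 1], [0, 0, 0, 0.2, 1.0, -3.8, 0.8], [0, 0, 0, 0.2, 1.0, -3.8, 0.7], [0, 0, 0, 0.2, 1.0, -3.8, 0.7], [0, 0, 0, 0.2, 1.0, -3.8, 0.7], [0, 0, 0, 0.2, 1.0, -3.8, 0.7], [0, 0, 0, 0.2, 1.0, -3.8, 0.7], [0, 0, 0, 0.2, 1.0, -3.8, 0.7], [0, 0, 0, 0.2, 1.0, -3.8, 0.7], [0, 0, 0, 0.2, 1.0, -3.8, 0.7], [0, 0, 0, 0.2, 1.0, -3.8, 0.7], [0, 0, 0, 0.2, 1.0, -3.8, 0.7], [0, 0, 0, 0.2, 1.0, -3.8, 0.7], [0, 0, 0, 0.2, 1.0, -3.8, 0.7], [0, 0, 0, 0.2, 1.0, -3.8, 0.7]], "force": 30}}

```text
clock: 1.9
eef_pos: [334.0, -16.8, 199.3]
tcp_rot: [1.41, 1.57, -0.217]
contact_force: [1.6, -0.4, 0.3]
opening: 0.7
```

```bash
python3 - <<'E'
from h import *
st(); print(pose()[2]['qpos'].round(2)); delta(446.5,306.3,130,-3.3)
E
```

```text
t 1.9 p [334.  -16.8 199.3] zax [-0.056 -0.998  0.   ] xax [ 0.001 -0.    -1.   ] F [ 1.59 -0.44  0.28] M [ 0.01 -0.03  0.02] op 0.7
[-0.05 -0.09  2.23 -0.    1.    1.57]
turn [-1.7993e+02  5.0000e-02  1.0000e-02] shift after turn (cm, tool) [ 6.93 -9.37 32.91] | before turn [  6.93   9.41 -32.9 ]
turn [ 0.07  0.   -0.03] shift after turn (cm, tool) [  6.93   9.37 -32.91] | before turn [  6.93   9.41 -32.9 ]
```

Request:
{"api": "jog_arm", "payload": {"series": [[0, 0, 0, 0.2, 1.0, -3.6, 0.7], [0, 0, 0, 0.5, 1.0, -3.6, 0.7], [0, 0, 0, 0.8, 1.0, -3.6, 0.7], [0, 0, 0, 0.8, 1.0, -3.6, 0.7], [0, 0, 0, 0.8, 1.0, -3.6, 0.7], [0, 0, 0, 0.8, 1.0, -3.6, 0.7], [0, 0, 0, 0.8, 1.0, -3.6, 0.7], [0, 0, 0, 0.8, 1.0, -3.6, 0.7], [0, 0, 0, 0.8, 0.8, -2.5, 0.7], [0, 0, 0, 0.6, 0.5, -1.5, 0.7], [0, 0, 0, 0, 0, 0, 0.7], [0, 0, 0, 0, 0, 0, 0.7]]}}

```text
clock: 3.1
eef_pos: [444.6, 302.9, 129.9]
tcp_rot: [-0.786, 1.569, -2.412]
contact_force: [-0.3, -0.3, -0.4]
opening: 0.698
```

```bash
python3 - <<'E'
from h import *
st(); print(pose()[2]['qpos'].round(2)); delta(446.5,306.3,47,-3.3)
for n in("scene","top"):
    p,d=r.grab_frame(n); np.savez(f"pics/{n}1.npz",p=p,d=d)
    c=(410,220) if n=='scene' else (205,245)
    cv2.imwrite(f"pics/{n}1.png",cv2.resize(p[c[1]-75:c[1]+75,c[0]-100:c[0]+100],None,fx=4,fy=4,interpolation=cv2.INTER_CUBIC)[:,:,::-1])
E
```

```text
t 3.1 p [444.6 302.9 129.9] zax [-0.056 -0.998  0.001] xax [-0.001 -0.001 -1.   ] F [-0.27 -0.29 -0.42] M [ 0.01 -0.   -0.02] op 0.698
[ 0.6   0.34  1.91 -0.    0.89  2.22]
turn [-1.7992e+02 -1.1000e-01  1.1000e-01] shift after turn (cm, tool) [ 8.29 -0.17  0.35] | before turn [ 8.29  0.18 -0.36]
turn [0.08 0.07 0.07] shift after turn (cm, tool) [ 8.29  0.17 -0.35] | before turn [ 8.29  0.18 -0.36]
```

View pics/scene1.png

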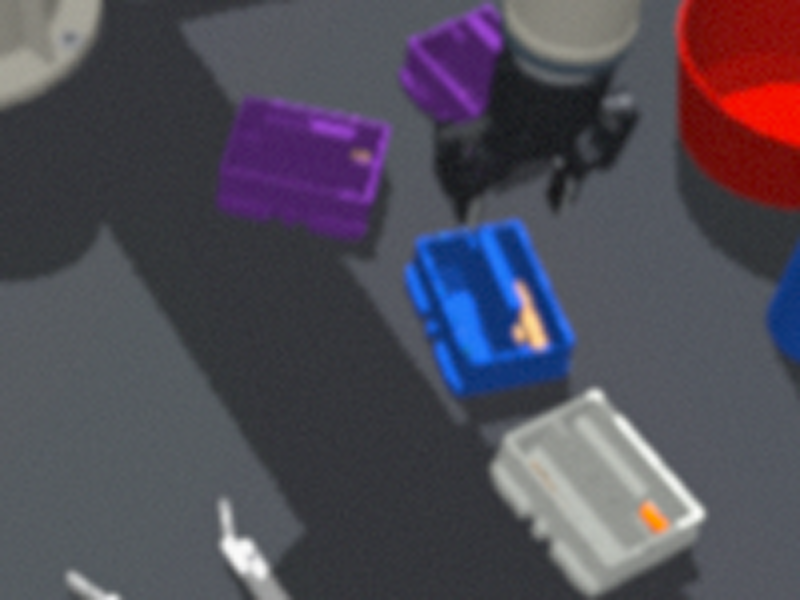

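View pics/top1.png

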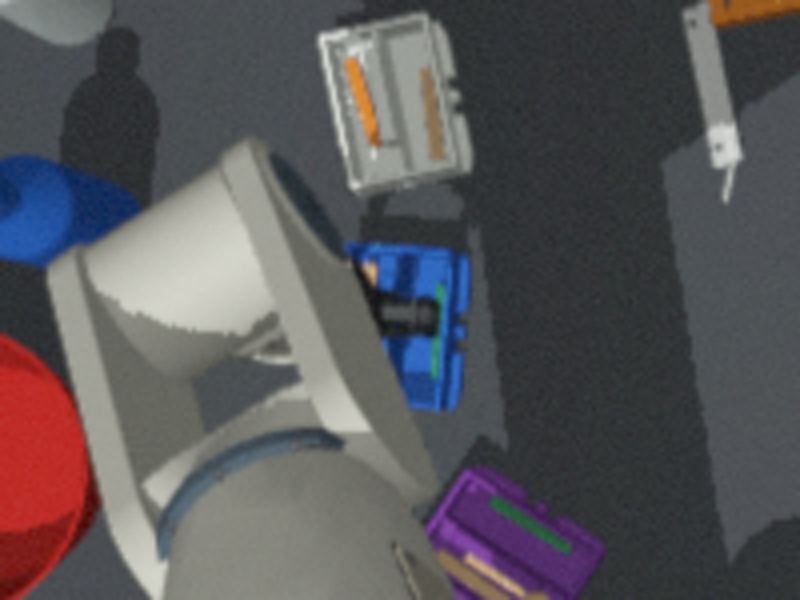

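The crops confirm the blue tray: scene crop (490,305), with its notched flange edge visible. The gripper sits above it and its jaws lie across the handle, so I'm descending.

Request:
{"api": "jog_arm", "payload": {"series": [[0, 0, 0, 0.5, 0.17, -0.35, 0.7], [0, 0, 0, 1.5, 0, 0, 0.7], [0, 0, 0, 1.5, 0, 0, 0.7], [0, 0, 0, 1.5, 0, 0, 0.7], [0, 0, 0, 1.5, 0, 0, 0.7], [0, 0, 0, 1.2, 0, 0, 0.7], [0, 0, 0, 0.6, 0, 0, 0.7], [0, 0, 0, 0, 0, 0, 0.7], [0, 0, 0, 0, 0, 0, 0.7]]}}

```text
clock: 4.1
eef_pos: [447.5, 307.3, 47.6]
tcp_rot: [2.236, 1.57, 0.608]
contact_force: [0.7, 0.7, 0.4]
opening: 0.696
```

Request:
{"api": "jog_arm", "payload": {"series": [[0, 0, 0, 0, 0, 0, 0.4], [0, 0, 0, 0, 0, 0, 0.3], [0, 0, 0, 0, 0, 0, 0.1], [0, 0, 0, 0, 0, 0, 0], [0, 0, 0, 0, 0, 0, 0], [0, 0, 0, 0, 0, 0, 0], [0, 0, 0, 0, 0, 0, 0], [0, 0, 0, 0, 0, 0, 0]], "force": 25}}

```text
clock: 4.9
eef_pos: [447.4, 307.5, 47.5]
tcp_rot: [2.464, 1.57, 0.837]
contact_force: [-0.5, 2.3, 3.4]
opening: 0.134
```

```bash
python3 - <<'E'
from h import *
st()
for n in("scene","top"):
    p,d=r.grab_frame(n); np.savez(f"pics/{n}2.npz",p=p,d=d)
    c=(410,220) if n=='scene' else (205,245)
    cv2.imwrite(f"pics/{n}2.png",cv2.resize(p[c[1]-75:c[1]+75,c[0]-100:c[0]+100],None,fx=4,fy=4,interpolation=cv2.INTER_CUBIC)[:,:,::-1])
E
```

```text
t 4.9 p [447.4 307.5  47.5] zax [-0.056 -0.998 -0.   ] xax [ 0.  0. -1.] F [-0.52  2.33  3.42] M [0.23 0.05 0.01] op 0.134
```

View pics/scene2.png

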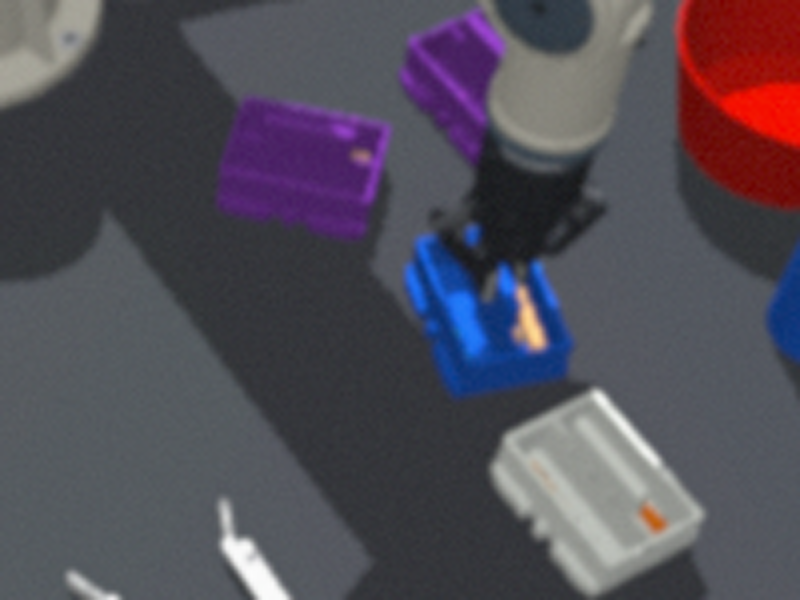

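Request:
{"api": "jog_arm", "payload": {"series": [[0, 0, 0, 0, 0, 0, 0], [0, 0, 0, -0.5, 0, 0, 0], [0, 0, 0, -1.0, 0, 0, 0], [0, 0, 0, -1.5, 0, 0, 0], [0, 0, 0, -1.5, 0, 0, 0], [0, 0, 0, -1.0, 0, 0, 0], [0, 0, 0, -0.5, 0, 0, 0], [0, 0, 0, 0, 0, 0, 0]], "force": 40}}

```text
clock: 5.8
eef_pos: [447.4, 307.3, 107.9]
tcp_rot: [2.143, 1.57, 0.516]
contact_force: [0.6, 0.4, -2.0]
opening: 0.135
```

```bash
python3 - <<'E'
from h import *
st()
O=np.array([640,15.]);a=np.radians(12.4);ex=np.array([np.cos(a),np.sin(a)])
# tray origin ~ tcp + (-0.9,-1.2)
T=O-150*ex; print(T); delta(T[0]+.5,T[1]+1.3,95,12.4)
E
```

```text
t 5.8 p [447.4 307.3 107.9] zax [-0.056 -0.998 -0.001] xax [ 0.001  0.    -1.   ] F [ 0.64  0.38 -2.01] M [ 0.03 -0.02 -0.07] op 0.135
[493.49915825 -17.21029908]
turn [ 1.6437e+02 -7.0000e-02  3.0000e-02] shift after turn (cm, tool) [  1.29   2.39 -32.56] | before turn [ 1.28  6.47 32.  ]
turn [-15.63  -0.02  -0.05] shift after turn (cm, tool) [ 1.29 -2.39 32.56] | before turn [ 1.28  6.47 32.  ]
```

Request:
{"api": "jog_arm", "payload": {"series": [[0, 0, 0, 0, 0.2, 1.0, 0], [0, 0, 0, 0, 0.4, 2.0, 0], [0, 0, 0, 0, 0.6, 3.0, 0], [0, 0, 0, 0, 0.6, 3.0, 0], [0, 0, 0, 0, 0.2, 1.0, 0], [-2.6, 0, 0, 0, 0, 0, 0], [-5.2, 0, 0, 0, 0, 0, 0], [-5.2, 0, 0, 0, 0, 0, 0], [-2.6, 0, 0, 0, 0, 0, 0], [0, 0, 0, 0, -0.1, 1.4, 0], [0, 0, 0, 0, -0.2, 3.0, 0], [0, 0, 0, 0, -0.2, 3.0, 0], [0, 0, 0, 0, -0.22, 3.0, 0], [0, 0, 0, 0, -0.2, 3.0, 0], [0, 0, 0, 0, -0.2, 3.0, 0], [0, 0, 0, 0, -0.2, 3.0, 0], [0, 0, 0, 0, -0.2, 2.0, 0], [0, 0, 0, 0, -0.1, 1.0, 0], [0, 0, 0, 0, 0, 0, 0], [0, 0, 0, 0, 0, 0, 0]]}}

```text
clock: 7.8
eef_pos: [493.4, -15.8, 107.1]
tcp_rot: [-2.309, 1.57, 2.618]
contact_force: [-0.6, 0.2, -2.1]
opening: 0.127
```

```bash
python3 - <<'E'
from h import *
st(); delta(494,-15.9,49,12.4)
for n in("scene","top"):
    p,d=r.grab_frame(n); np.savez(f"pics/{n}3.npz",p=p,d=d)
    cv2.imwrite(f"pics/{n}3.png",p[:,:,::-1])
    c=(350,260) if n=='scene' else (300,205)
    cv2.imwrite(f"pics/{n}3c.png",cv2.resize(p[c[1]-75:c[1]+75,c[0]-100:c[0]+100],None,fx=4,fy=4,interpolation=cv2.INTER_CUBIC)[:,:,::-1])
E
```

```text
t 7.8 p [493.4 -15.8 107.1] zax [ 0.213 -0.977 -0.   ] xax [-0.  0. -1.] F [-0.58  0.2  -2.07] M [ 0.02 -0.03 -0.02] op 0.127
turn [1.7991e+02 4.0000e-02 3.0000e-02] shift after turn (cm, tool) [ 5.81 -0.06 -0.02] | before turn [5.81 0.06 0.02]
turn [-0.09 -0.02  0.02] shift after turn (cm, tool) [5.81 0.06 0.02] | before turn [5.81 0.06 0.02]
```

View pics/scene3c.png

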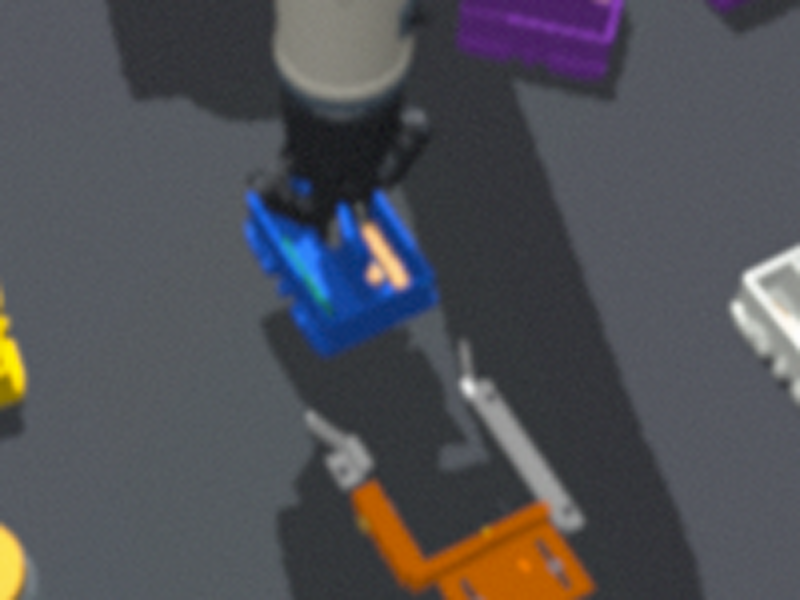

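View pics/top3c.png

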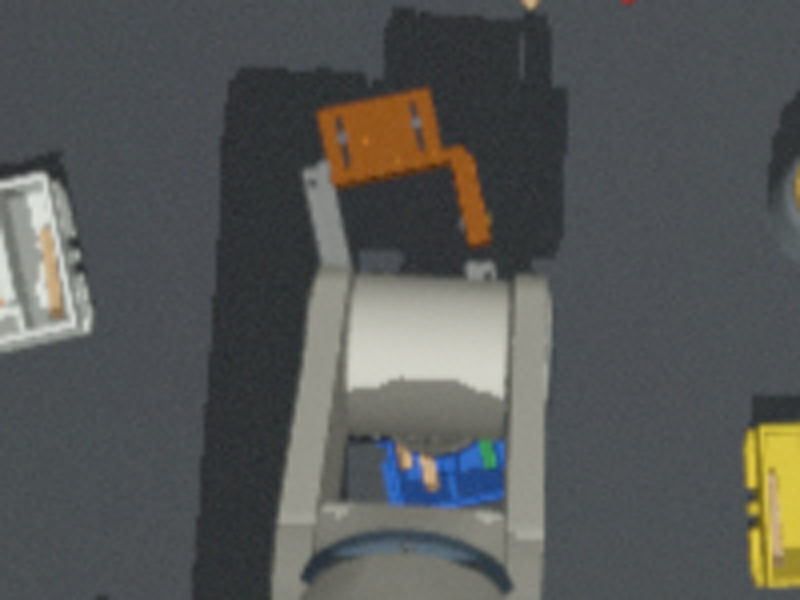

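Request:
{"api": "jog_arm", "payload": {"series": [[0, 0, 0, 0.8, 0.1, 0.0, 0], [0, 0, 0, 1.5, 0.2, 0, 0], [0, 0, 0, 1.5, 0.1, 0, 0], [0, 0, 0, 1.2, 0, 0, 0], [0, 0, 0, 0.6, 0, 0, 0], [0, 0, 0, 0.2, 0, 0, 0], [0, 0, 0, 0, 0, 0, 0], [0, 0, 0, 0, 0, 0, 0]]}}

```text
clock: 8.7
eef_pos: [498.0, -15.2, 49.7]
tcp_rot: [1.317, 1.57, -0.038]
contact_force: [-0.4, -1.0, -1.2]
opening: 0.131
```

```bash
python3 - <<'E'
from h import *
st()
E
```

```text
t 8.7 p [498.  -15.2  49.7] zax [ 0.214 -0.977  0.   ] xax [ 0.001 -0.    -1.   ] F [-0.4  -0.98 -1.22] M [-0.02 -0.03  0.01] op 0.131
```

Request:
{"api": "jog_arm", "payload": {"series": [[0, 0, 0, 0.1, 0, 0, 0], [0, 0, 0, 0.1, 0, 0, 0], [0, 0, 0, 0, 0, 0, 0]]}}

```text
clock: 9.0
eef_pos: [497.9, -15.2, 47.5]
tcp_rot: [1.339, 1.57, -0.016]
contact_force: [0.1, 0.3, -0.9]
opening: 0.131
```

```bash
python3 - <<'E'
from h import *
st()
E
```

```text
t 9.0 p [497.9 -15.2  47.5] zax [ 0.214 -0.977  0.   ] xax [ 0.001 -0.    -1.   ] F [ 0.09  0.34 -0.93] M [ 0.03 -0.07  0.03] op 0.131
```

Request:
{"api": "jog_arm", "payload": {"series": [[0, 0, 0, 0.03, 0, 0, 0.2], [0, 0, 0, 0, 0, 0, 0.4], [0, 0, 0, 0, 0, 0, 0.5], [0, 0, 0, 0, 0, 0, 0.5], [0, 0, 0, -1, 0, 0, 0.5], [0, 0, 0, -2, 0, 0, 0.5], [0, 0, 0, -3, 0, 0, 0.5], [0, 0, 0, -2, -2, 0, 0.5], [0, 0, 0, 0, -4, 0, 0.5], [0, 0, 0, 0, -4, 0, 0.5], [0, 0, 0, 0, -4, 0, 0.5], [0, 0, 0, 0, -4, 0, 0.5], [0, 0, 0, 0, -1, 0, 0.5], [0, 0, 0, 0, 0, 0, 0.5], [0, 0, 0, 0, 0, 0, 0.5]]}}

```text
clock: 10.5
eef_pos: [313.8, -56.1, 127.8]
tcp_rot: [1.206, 1.568, -0.149]
contact_force: [0.3, -0.2, 1.0]
opening: 0.5
```

```bash
python3 - <<'E'
from h import *
st()
for n in("scene","top"):
    p,d=r.grab_frame(n); np.savez(f"pics/{n}4.npz",p=p,d=d)
    c=(350,280) if n=='scene' else (300,205)
    cv2.imwrite(f"pics/{n}4c.png",cv2.resize(p[c[1]-75:c[1]+75,c[0]-100:c[0]+100],None,fx=4,fy=4,interpolation=cv2.INTER_CUBIC)[:,:,::-1])
    K=cloud(n,d); b=(270,200,350,280) if n=='top' else (290,210,370,310)
    m=blue(n,p,b)>0; P=K[m]
    for lo,hi in((34,50),(60,85)):
        Q=P[(P[:,2]>lo)&(P[:,2]<hi)]; print(n,lo,len(Q),cv2.minAreaRect(Q[:,:2].astype(np.float32)))
E
```

```text
t 10.5 p [313.8 -56.1 127.8] zax [ 0.214 -0.977  0.001] xax [ 0.003 -0.    -1.   ] F [ 0.34 -0.17  1.04] M [-0.   -0.05  0.01] op 0.5
scene 34 305 ((496.4560546875, -15.40439224243164), (124.72479248046875, 84.00218963623047), 12.217930793762207)
scene 60 112 ((496.94976806640625, -15.266356468200684), (74.67266082763672, 13.380626678466797), 10.750596046447754)
top 34 212 ((497.5457763671875, -16.25135040283203), (121.30583190917969, 83.69332122802734), 12.45179271697998)
top 60 100 ((497.7054748535156, -16.082847595214844), (72.13665008544922, 11.722704887390137), 12.301962852478027)
```

View pics/scene4c.png

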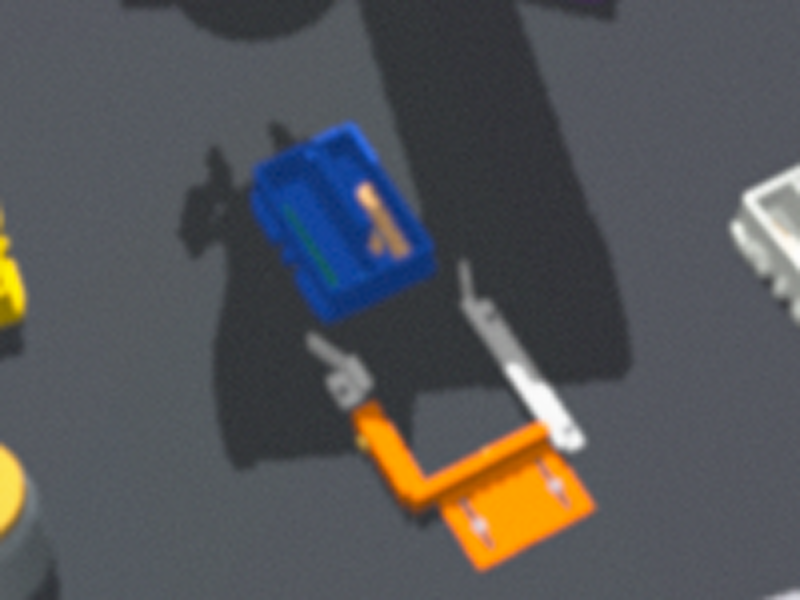

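View pics/top4c.png

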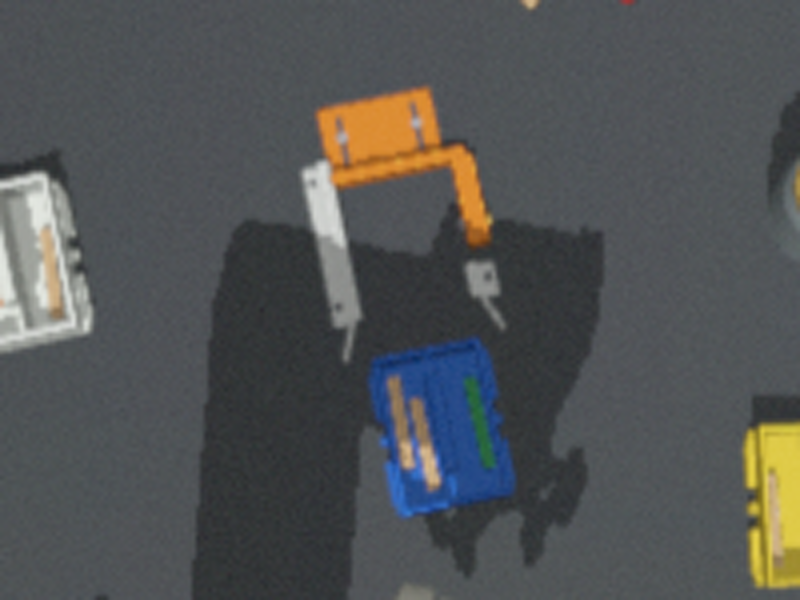

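```bash
python3 - <<'E'
from h import *
f=lambda q:np.array(q)/4+[200,130]-[.375,.375]
A=plane('top',f([(359,320),(331,185),(471,296),(466,266),(334,326)]),17)[:,:2]; print(A.round(1))
m=(A[0]+A[2])/2; w=A[0]-A[2]; print('width',np.linalg.norm(w),'yaw from w',np.degrees(np.arctan2(-w[0],w[1])),'yaw rail',np.degrees(np.arctan2(*(A[1]-A[0])[::-1])))
a=np.radians(12.4);ex=np.array([np.cos(a),np.sin(a)]);ey=np.array([-ex[1],ex[0]])
O=m+50*ex; print('O',O,'tray rel',(np.array([497.6,-16.1])-O)@np.c_[ex,ey])
# flare tips
B=plane('top',f([(345,362),(504,328)]),10)[:,:2]; print('tips',B,(B-O)@np.c_[ex,ey])
# orange stop front edge, height 22
C=plane('top',f([(336,187),(445,168)]),22)[:,:2]; print('stop front?',(C-O)@np.c_[ex,ey])
# thorough: orange by depth
p,d=load('pics/top4.npz');K=cloud('top',d);h=cv2.cvtColor(p,cv2.COLOR_RGB2HSV)
mk=cv2.inRange(h,(5,150,90),(18,255,255))>0; mk[:150]=0;mk[200:]=0;mk[:,:275]=0;mk[:,330:]=0
P=K[mk];q=(P[:,:2]-O)@np.c_[ex,ey]
hi=(P[:,2]>13)&(P[:,2]<30); print(hi.sum(),np.percentile(q[hi],[0,5,25,50,75,95,100],axis=0).round(1).T)
s=hi&(abs(q[:,1])<35); print('stop x range',np.percentile(q[s,0],[0,10,50,90,100]).round(1), np.median(P[s,2]))
# orange lower edge: min x per y
s=hi&(q[:,1]<-40)
print('housing',np.percentile(q[s],[0,10,50,90,100],axis=0).round(1))
# scene: lip inner edges
g=lambda q:np.array(q)/4+[250,205]-[.375,.375]
E
```

```text
[[582.5  49.4]
 [688.7  73.6]
 [602.8 -37.3]
 [626.4 -33. ]
 [577.5  68.7]]
width 89.06073651370238 yaw from w 13.196661682701817 yaw rail 12.834177863603689
O [641.49745002  16.80113073] tray rel [-147.60568542   -1.2337563 ]
tips [[550.36398689  60.04502283]
 [579.20688515 -63.45504242]] [[-79.72153575  61.80468465]
 [-78.0713035  -65.00799465]]
stop front? [[ 54.75696193  41.69942359]
 [ 52.71867863 -44.50968481]]
236 [[-11.1  -3.7  23.6  55.9  60.7  65.1 113.1]
 [-68.6 -65.9 -59.5 -52.1  -9.1  32.6  42.2]]
stop x range [ 55.6  57.2  60.6  64.8 113.1] 22.031409612631137
housing [[-11.1 -68.6]
 [ -3.3 -65.4]
 [ 30.1 -58. ]
 [ 60.5 -50.7]
 [ 67.7 -40.4]]
```

```bash
python3 - <<'E'
from h import *
a=np.radians(12.6);ex=np.array([np.cos(a),np.sin(a)])
t=np.array([497.6,-16.1])-95*ex; print(t); delta(t[0],t[1],10,12.6)
E
```

```text
[404.88790762 -36.82360793]
turn [ 1.7978e+02 -1.4000e-01 -5.0000e-02] shift after turn (cm, tool) [11.74 -9.3  -0.12] | before turn [11.76  9.28  0.08]
turn [-0.22  0.03 -0.09] shift after turn (cm, tool) [11.74  9.3   0.12] | before turn [11.76  9.28  0.08]
```

Request:
{"api": "jog_arm", "payload": {"series": [[-0.2, 0, 0, 0.5, 1, 0.1, 0.45], [0, 0, 0, 1, 2, 0, 0.45], [0, 0, 0, 1.5, 2, 0, 0.45], [0, 0, 0, 2, 2, 0, 0.45], [0, 0, 0, 2, 1.5, 0, 0.45], [0, 0, 0, 2, 0.8, 0, 0.45], [0, 0, 0, 1.7, 0, 0, 0.45], [0, 0, 0, 0.7, 0, 0, 0.45], [0, 0, 0, 0.3, 0, 0, 0.45], [0, 0, 0, 0, 0, 0, 0.45], [0, 0, 0, 0, 0, 0, 0.45]]}}

```text
clock: 11.7
eef_pos: [403.4, -36.7, 10.4]
tcp_rot: [1.29, 1.57, -0.061]
contact_force: [-0.3, 0.2, 0.4]
opening: 0.452
```

```bash
python3 - <<'E'
from h import *
st()
for n in("scene",):
    p,d=r.grab_frame(n); np.savez(f"pics/{n}5.npz",p=p,d=d)
    c=(330,250) if n=='scene' else (300,205)
    cv2.imwrite(f"pics/{n}5c.png",cv2.resize(p[c[1]-75:c[1]+75,c[0]-100:c[0]+100],None,fx=4,fy=4,interpolation=cv2.INTER_CUBIC)[:,:,::-1])
E
```

```text
t 11.7 p [403.4 -36.7  10.4] zax [ 0.218 -0.976  0.   ] xax [ 0.001 -0.    -1.   ] F [-0.34  0.16  0.4 ] M [ 0.03 -0.01  0.  ] op 0.452
```

View pics/scene5c.png

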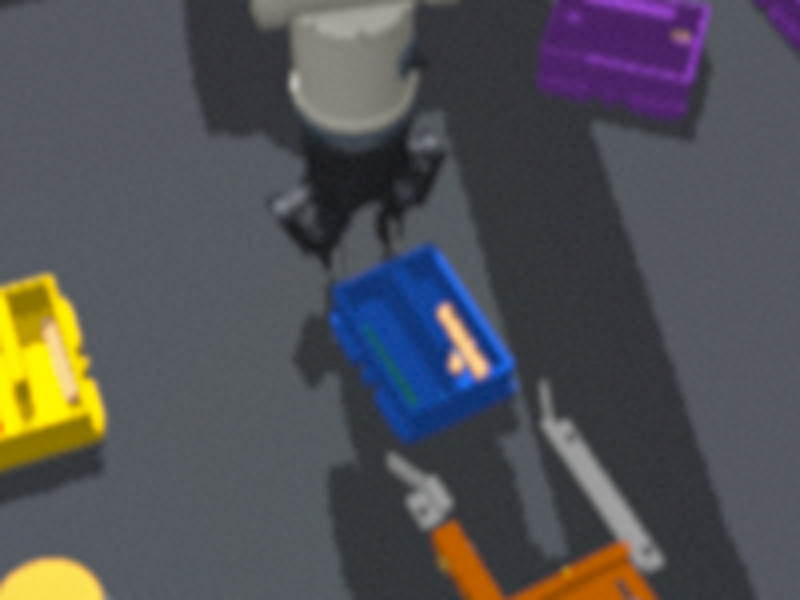

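Request:
{"api": "jog_arm", "payload": {"series": [[0, 0, 0, 0, 0.7, 0, 0.45], [0, 0, 0, 0, 0.8, 0, 0.45], [0, 0, 0, 0, 0.4, 0, 0.45], [0, 0, 0, 0, 0.3, 0, 0.45], [0, 0, 0, 0, 0.3, 0, 0.45], [0, 0, 0, 0, 0.3, 0, 0.45], [0, 0, 0, 0, 0.3, 0, 0.45]]}}

```text
clock: 12.45
eef_pos: [432.7, -29.8, 9.8]
tcp_rot: [-1.839, 1.57, 3.093]
contact_force: [-2.7, -0.1, -0.7]
opening: 0.448
```

```bash
cat > look.py <<'E'
from h import *
import sys
k=sys.argv[1]; st()
O=np.array([641.5,16.8]);a=np.radians(12.6);ex=np.array([np.cos(a),np.sin(a)]);ey=np.array([-ex[1],ex[0]])
print('tcp in dock',((pose()[0][:2]-O)@np.c_[ex,ey]).round(1))
p,d=r.grab_frame('scene'); np.savez(f"pics/s{k}.npz",p=p,d=d)
c=(340,270); cv2.imwrite(f"pics/s{k}c.png",cv2.resize(p[c[1]-75:c[1]+75,c[0]-100:c[0]+100],None,fx=4,fy=4,interpolation=cv2.INTER_CUBIC)[:,:,::-1])
K=cloud('scene',d);m=blue('scene',p,(290,210,400,330))>0;P=K[m]
for lo,hi in((34,50),(60,85)):
    Q=P[(P[:,2]>lo)&(P[:,2]<hi)]; R=cv2.minAreaRect(Q[:,:2].astype(np.float32)); print(lo,len(Q),R,((np.array(R[0])-O)@np.c_[ex,ey]).round(1))
E
python3 look.py 6
```

```text
t 12.45 p [432.7 -29.8   9.8] zax [ 0.218 -0.976 -0.   ] xax [-0.001  0.    -1.   ] F [-2.66 -0.1  -0.71] M [-0.04  0.22  0.05] op 0.448
tcp in dock [-213.9    0. ]
34 312 ((500.039306640625, -13.961822509765625), (125.89220428466797, 84.89400482177734), 12.955096244812012) [-144.8    0.8]
60 108 ((501.4694519042969, -13.605451583862305), (72.95670318603516, 14.032514572143555), 13.932040214538574) [-143.3    0.9]
```

View pics/s6c.png

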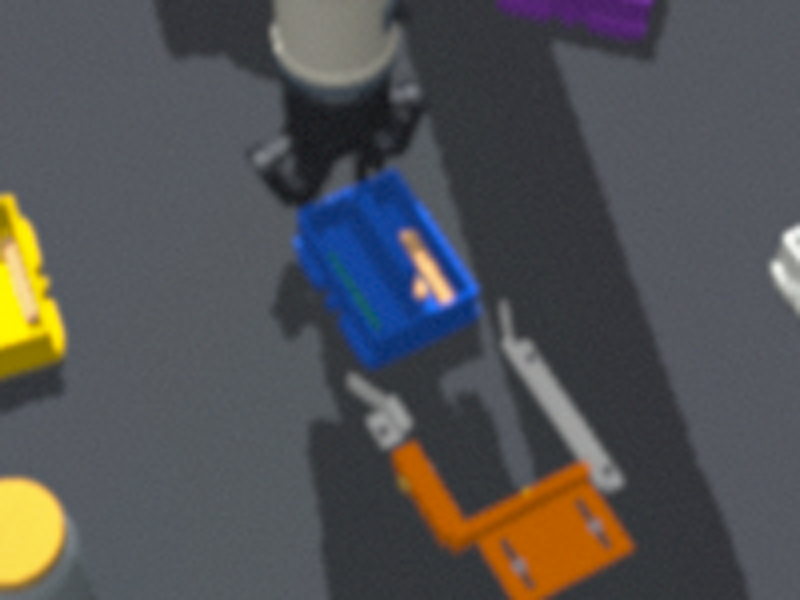

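Request:
{"api": "jog_arm", "payload": {"series": [[0, 0, 0, 0, 0.3, 0, 0.45], [0, 0, 0, 0, 0.3, 0, 0.45], [0, 0, 0, 0, 0.3, 0, 0.45], [0, 0, 0, 0, 0.3, 0, 0.45], [0, 0, 0, 0, 0.3, 0, 0.45], [0, 0, 0, 0, 0.3, 0, 0.45], [0, 0, 0, 0, 0.2, 0, 0.45]]}}

```text
clock: 13.2
eef_pos: [453.1, -25.5, 10.0]
tcp_rot: [1.364, 1.571, 0.013]
contact_force: [-2.7, -1.0, 0.1]
opening: 0.45
```

```bash
python3 look.py 7
```

```text
t 13.2 p [453.1 -25.5  10. ] zax [ 0.218 -0.976  0.   ] xax [ 0.  0. -1.] F [-2.72 -1.04  0.07] M [-0.03  0.27  0.05] op 0.45
tcp in dock [-193.1   -0.2]
34 311 ((519.8955688476562, -9.884284973144531), (129.17788696289062, 84.65657806396484), 12.623587608337402) [-124.5    0.5]
60 114 ((521.9524536132812, -10.965943336486816), (74.35965728759766, 12.936509132385254), 10.42509937286377) [-122.7   -1. ]
```

View pics/s7c.png

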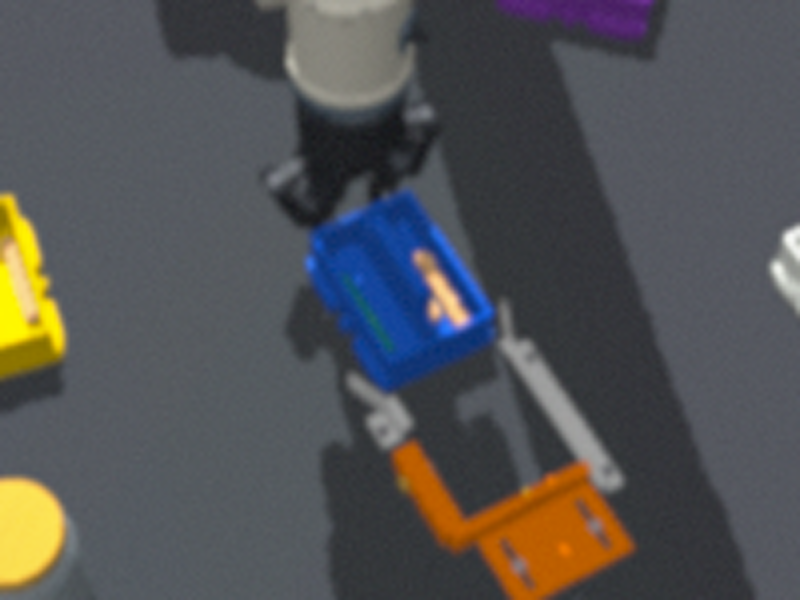

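Request:
{"api": "jog_arm", "payload": {"series": [[0, 0, 0, 0, 0.2, 0, 0.45], [0, 0, 0, 0, 0.2, 0, 0.45], [0, 0, 0, 0, 0.2, 0, 0.45], [0, 0, 0, 0, 0.2, 0, 0.45], [0, 0, 0, 0, 0.2, 0, 0.45]]}}

```text
clock: 13.75
eef_pos: [462.6, -23.3, 10.0]
tcp_rot: [-1.837, 1.571, 3.095]
contact_force: [-1.7, -1.1, 1.1]
opening: 0.45
```

Request:
{"api": "jog_arm", "payload": {"series": [[0, 0, 0, 0, 0.1, 0, 0.45], [0, 0, 0, 0, 0.1, 0, 0.45], [0, 0, 0, 0, 0.1, 0, 0.45], [0, 0, 0, 0, 0.1, 0, 0.45]]}}

```text
clock: 14.15
eef_pos: [466.5, -22.5, 10.0]
tcp_rot: [1.977, 1.571, 0.626]
contact_force: [-0.4, 0.6, -0.2]
opening: 0.451
```

Request:
{"api": "jog_arm", "payload": {"series": [[0, 0, 0, 0, 0.1, 0, 0.45], [0, 0, 0, 0, 0.1, 0, 0.45], [0, 0, 0, 0, 0.1, 0, 0.45]]}}

```text
clock: 14.45
eef_pos: [469.3, -21.9, 10.0]
tcp_rot: [-1.713, 1.571, -3.064]
contact_force: [-1.7, -0.6, -0.1]
opening: 0.453
```

Request:
{"api": "jog_arm", "payload": {"series": [[0, 0, 0, 0, 0.1, 0, 0.45], [0, 0, 0, 0, 0.1, 0, 0.45], [0, 0, 0, 0, 0.1, 0, 0.45]]}}

```text
clock: 14.75
eef_pos: [472.5, -21.2, 10.0]
tcp_rot: [1.344, 1.571, -0.007]
contact_force: [-0.9, -0.5, -0.1]
opening: 0.45
```

```bash
python3 look.py 8
```

```text
t 14.75 p [472.5 -21.2  10. ] zax [ 0.218 -0.976  0.   ] xax [ 0. -0. -1.] F [-0.9  -0.53 -0.08] M [-0.06  0.17  0.04] op 0.45
tcp in dock [-173.2   -0.2]
34 320 ((539.7872314453125, -5.429656982421875), (126.41233825683594, 84.70677947998047), 13.083233833312988) [-104.1    0.5]
60 113 ((541.7777099609375, -4.814456939697266), (76.52904510498047, 13.83802604675293), 13.043845176696777) [-102.     0.7]
```

View pics/s8c.png

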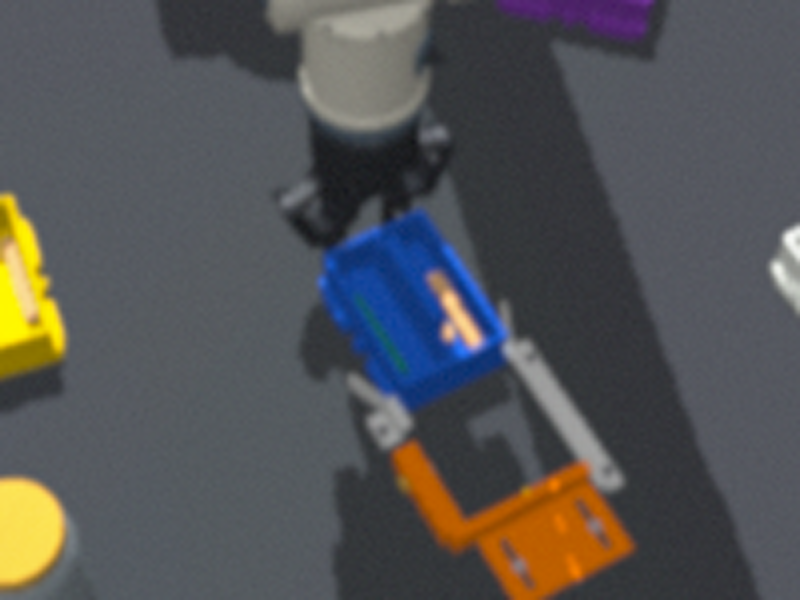

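Request:
{"api": "jog_arm", "payload": {"series": [[0, 0, 0, 0, 0.1, 0, 0.45], [0, 0, 0, 0, 0.1, 0, 0.45], [0, 0, 0, 0, 0.1, 0, 0.45], [0, 0, 0, 0, 0.1, 0, 0.45], [0, 0, 0, 0, 0.1, 0, 0.45]]}}

```text
clock: 15.3
eef_pos: [477.3, -20.1, 10.0]
tcp_rot: [-2.663, 1.571, 2.269]
contact_force: [-2.1, -1.3, 0.8]
opening: 0.453
```

Request:
{"api": "jog_arm", "payload": {"series": [[0, 0, 0, 0, 0.1, 0, 0.45], [0, 0, 0, 0, 0.1, 0, 0.45], [0, 0, 0, 0, 0.1, 0, 0.45], [0, 0, 0, 0, 0.1, 0, 0.45], [0, 0, 0, 0, 0.1, 0, 0.45]]}}

```text
clock: 15.8
eef_pos: [482.1, -19.0, 10.0]
tcp_rot: [-0.502, 1.571, -1.854]
contact_force: [-2.5, -0.5, 0.8]
opening: 0.447
```

Request:
{"api": "jog_arm", "payload": {"series": [[0, 0, 0, 0, 0.1, 0, 0.45], [0, 0, 0, 0, 0.1, 0, 0.45], [0, 0, 0, 0, 0.1, 0, 0.45], [0, 0, 0, 0, 0.1, 0, 0.45], [0, 0, 0, 0, 0.1, 0, 0.45]]}}

```text
clock: 16.3
eef_pos: [487.0, -17.9, 10.0]
tcp_rot: [0.782, 1.571, -0.57]
contact_force: [-1.4, -0.5, 0.3]
opening: 0.453
```

Request:
{"api": "jog_arm", "payload": {"series": [[0, 0, 0, 0, 0.1, 0, 0.45], [0, 0, 0, 0, 0.1, 0, 0.45], [0, 0, 0, 0, 0.1, 0, 0.45], [0, 0, 0, 0, 0.1, 0, 0.45], [0, 0, 0, 0, 0.1, 0, 0.45]]}}

```text
clock: 16.8
eef_pos: [491.9, -16.8, 10.0]
tcp_rot: [1.716, 1.571, 0.365]
contact_force: [-1.9, -1.7, 0.4]
opening: 0.449
```

```bash
python3 look.py 9
```

```text
t 16.8 p [491.9 -16.8  10. ] zax [ 0.218 -0.976 -0.   ] xax [ 0.  0. -1.] F [-1.93 -1.72  0.42] M [-0.04  0.28 -0.03] op 0.449
tcp in dock [-153.3   -0.2]
34 314 ((559.0079345703125, -0.82098388671875), (129.60614013671875, 84.56538391113281), 12.317882537841797) [-84.3   0.8]
60 117 ((561.3417358398438, -1.036417007446289), (72.81599426269531, 13.211572647094727), 12.64089298248291) [-82.1   0.1]
```

Request:
{"api": "jog_arm", "payload": {"series": [[0, 0, 0, 0, 0.1, 0, 0.45], [0, 0, 0, 0, 0.1, 0, 0.45], [0, 0, 0, 0, 0.1, 0, 0.45], [0, 0, 0, 0, 0.1, 0, 0.45], [0, 0, 0, 0, 0.1, 0, 0.45]]}}

```text
clock: 17.35
eef_pos: [496.7, -15.8, 10.0]
tcp_rot: [-1.735, 1.571, -3.086]
contact_force: [-0.9, -0.3, 0.3]
opening: 0.449
```

Request:
{"api": "jog_arm", "payload": {"series": [[0, 0, 0, 0, 0.1, 0, 0.45], [0, 0, 0, 0, 0.1, 0, 0.45], [0, 0, 0, 0, 0.1, 0, 0.45], [0, 0, 0, 0, 0.1, 0, 0.45], [0, 0, 0, 0, 0.1, 0, 0.45]]}}

```text
clock: 17.85
eef_pos: [501.6, -14.7, 10.0]
tcp_rot: [-1.953, 1.571, 2.979]
contact_force: [-2.4, -0.3, 0.7]
opening: 0.447
```

Request:
{"api": "jog_arm", "payload": {"series": [[0, 0, 0, 0, 0.1, 0, 0.45], [0, 0, 0, 0, 0.1, 0, 0.45], [0, 0, 0, 0, 0.1, 0, 0.45], [0, 0, 0, 0, 0.1, 0, 0.45], [0, 0, 0, 0, 0.1, 0, 0.45]]}}

```text
clock: 18.35
eef_pos: [506.5, -13.6, 10.0]
tcp_rot: [-1.482, 1.571, -2.833]
contact_force: [-1.6, -0.5, 0.9]
opening: 0.443
```

Request:
{"api": "jog_arm", "payload": {"series": [[0, 0, 0, 0, 0.1, 0, 0.45], [0, 0, 0, 0, 0.1, 0, 0.45], [0, 0, 0, 0, 0.1, 0, 0.45]]}}

```text
clock: 18.65
eef_pos: [509.5, -12.9, 10.0]
tcp_rot: [1.464, 1.571, 0.112]
contact_force: [-1.0, -1.4, -0.5]
opening: 0.446
```

Request:
{"api": "jog_arm", "payload": {"series": [[0, 0, 0, 0, 0.1, 0, 0.45], [0, 0, 0, 0, 0.1, 0, 0.45], [0, 0, 0, 0, 0.1, 0, 0.45]]}}

```text
clock: 18.95
eef_pos: [512.3, -12.3, 10.0]
tcp_rot: [-1.767, 1.571, -3.119]
contact_force: [-2.3, -0.4, 0.2]
opening: 0.446
```

```bash
python3 look.py 10
```

```text
t 18.95 p [512.3 -12.3  10. ] zax [ 0.217 -0.976 -0.   ] xax [-0. -0. -1.] F [-2.27 -0.37  0.19] M [-0.06  0.29 -0.04] op 0.446
tcp in dock [-132.4   -0.2]
34 331 ((580.27685546875, 2.89483642578125), (125.61016082763672, 84.1955337524414), 10.784831047058105) [-62.8  -0.2]
60 119 ((581.5012817382812, 3.8044872283935547), (74.39214324951172, 13.614252090454102), 12.551896095275879) [-61.4   0.4]
```

View pics/s10c.png

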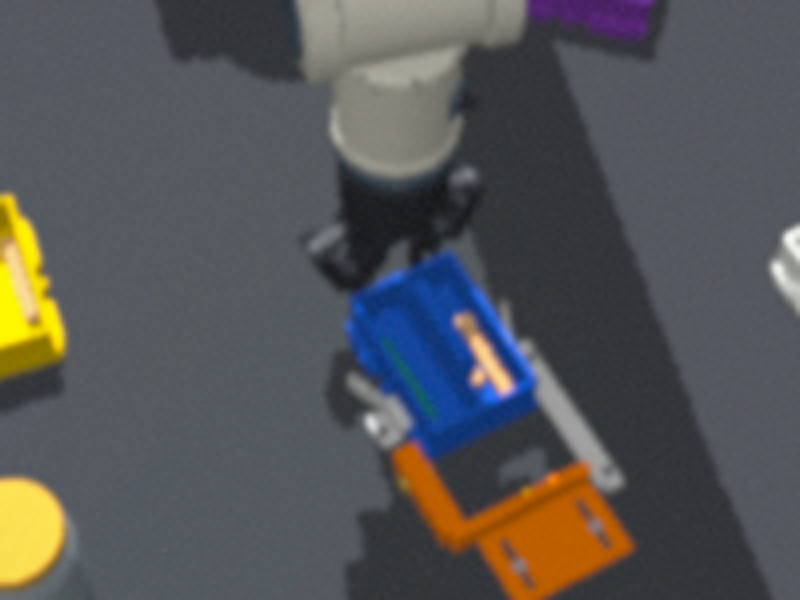

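Request:
{"api": "jog_arm", "payload": {"series": [[0, 0, 0, 0, 0.1, 0, 0.45], [0, 0, 0, 0, 0.1, 0, 0.45], [0, 0, 0, 0, 0.1, 0, 0.45]]}}

```text
clock: 19.3
eef_pos: [515.5, -11.6, 10.0]
tcp_rot: [1.435, 1.571, 0.084]
contact_force: [-1.6, 0.3, -0.3]
opening: 0.449
```

Request:
{"api": "jog_arm", "payload": {"series": [[0, 0, 0, 0, 0.1, 0, 0.45], [0, 0, 0, 0, 0.1, 0, 0.45], [0, 0, 0, 0, 0.1, 0, 0.45]]}}

```text
clock: 19.6
eef_pos: [518.1, -11.0, 10.0]
tcp_rot: [-1.784, 1.571, -3.135]
contact_force: [-1.5, -0.0, -0.1]
opening: 0.449
```

Request:
{"api": "jog_arm", "payload": {"series": [[0, 0, 0, 0, 0.1, 0, 0.45], [0, 0, 0, 0, 0.1, 0, 0.45], [0, 0, 0, 0, 0.1, 0, 0.45]]}}

```text
clock: 19.9
eef_pos: [521.2, -10.3, 10.0]
tcp_rot: [1.178, 1.571, -0.174]
contact_force: [-2.0, -1.4, 0.7]
opening: 0.448
```

Request:
{"api": "jog_arm", "payload": {"series": [[0, 0, 0, 0, 0.1, 0, 0.45], [0, 0, 0, 0, 0.1, 0, 0.45], [0, 0, 0, 0, 0.1, 0, 0.45]]}}

```text
clock: 20.2
eef_pos: [523.6, -9.6, 9.9]
tcp_rot: [-1.853, 1.57, 3.079]
contact_force: [-3.6, 0.1, 1.1]
opening: 0.454
```

Request:
{"api": "jog_arm", "payload": {"series": [[0, 0, 0, 0, 0.1, 0, 0.45], [0, 0, 0, 0, 0.1, 0, 0.45]]}}

```text
clock: 20.4
eef_pos: [525.5, -9.2, 9.8]
tcp_rot: [-1.822, 1.57, 3.11]
contact_force: [-5.6, -0.1, 1.9]
opening: 0.449
```

Request:
{"api": "jog_arm", "payload": {"series": [[0, 0, 0, 0, 0.1, 0, 0.45], [0, 0, 0, 0, 0.1, 0, 0.45]]}}

```text
clock: 20.6
eef_pos: [526.8, -8.8, 9.8]
tcp_rot: [-1.768, 1.569, -3.12]
contact_force: [-5.9, -1.3, 1.7]
opening: 0.449
```

Request:
{"api": "jog_arm", "payload": {"series": [[0, 0, 0, 0, 0.1, 0, 0.45], [0, 0, 0, 0, 0.1, 0, 0.45]]}}

```text
clock: 20.8
eef_pos: [528.6, -8.4, 9.7]
tcp_rot: [-1.777, 1.568, -3.128]
contact_force: [-7.1, 0.5, 1.1]
opening: 0.45
```

```bash
python3 look.py 11
```

```text
t 20.8 p [528.6  -8.4   9.7] zax [ 0.218 -0.976 -0.001] xax [-0.003 -0.    -1.   ] F [-7.15  0.45  1.07] M [0.09 1.   0.13] op 0.45
tcp in dock [-1.157e+02  1.000e-01]
34 330 ((595.1710815429688, 7.7721710205078125), (127.56808471679688, 84.65897369384766), 12.949105262756348) [-47.2   1.3]
60 121 ((597.7365112304688, 8.618980407714844), (75.00932312011719, 13.796419143676758), 12.650904655456543) [-44.5   1.6]
```

Request:
{"api": "jog_arm", "payload": {"series": [[0, 0, 0, 0, 0.1, 0, 0.45], [0, 0, 0, 0, 0, 0, 0.45]]}}

```text
clock: 21.05
eef_pos: [529.9, -8.1, 9.7]
tcp_rot: [-1.769, 1.569, -3.12]
contact_force: [-4.3, 0.4, 0.2]
opening: 0.45
```

Request:
{"api": "jog_arm", "payload": {"series": [[0, 0, 0, 0, 0.1, 0, 0.45], [0, 0, 0, 0, 0, 0, 0.45]]}}

```text
clock: 21.25
eef_pos: [531.0, -7.9, 9.7]
tcp_rot: [-1.756, 1.569, -3.108]
contact_force: [-4.2, 0.2, 0.3]
opening: 0.449
```

Request:
{"api": "jog_arm", "payload": {"series": [[0, 0, 0, 0, 0.1, 0, 0.45], [0, 0, 0, 0, 0, 0, 0.45]]}}

```text
clock: 21.45
eef_pos: [533.0, -7.7, 9.9]
tcp_rot: [1.349, 1.571, -0.002]
contact_force: [-2.6, -0.4, -0.9]
opening: 0.453
```

Request:
{"api": "jog_arm", "payload": {"series": [[0, 0, 0, 0, 0.1, 0, 0.45], [0, 0, 0, 0, 0, 0, 0.45]]}}

```text
clock: 21.65
eef_pos: [534.2, -7.5, 10.0]
tcp_rot: [1.302, 1.57, -0.049]
contact_force: [-3.3, -0.6, -0.6]
opening: 0.454
```

```bash
python3 look.py 12
```

```text
t 21.65 p [534.2  -7.5  10. ] zax [ 0.218 -0.976  0.   ] xax [ 0.001 -0.    -1.   ] F [-3.3  -0.61 -0.63] M [-0.08  0.39  0.08] op 0.454
tcp in dock [-110.    -0.3]
34 325 ((600.8590087890625, 8.267276763916016), (128.9871368408203, 84.11001586914062), 12.345146179199219) [-41.5   0.5]
60 122 ((604.0718383789062, 8.958599090576172), (72.2893295288086, 12.603984832763672), 12.334792137145996) [-38.2   0.5]
```

View pics/s12c.png

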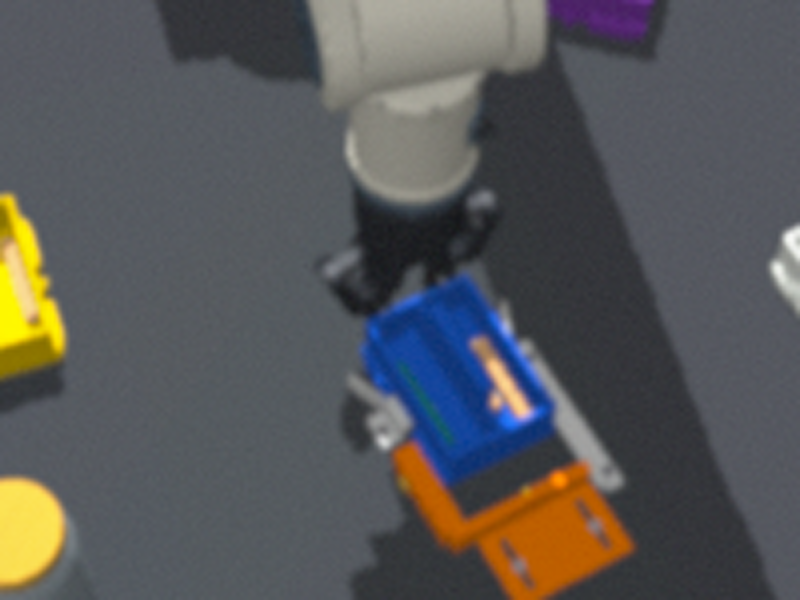

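Request:
{"api": "jog_arm", "payload": {"series": [[0, 0, 0, 0, 0.1, 0, 0.45], [0, 0, 0, 0, 0.1, 0, 0.45], [0, 0, 0, 0, 0.1, 0, 0.45], [0, 0, 0, 0, 0.1, 0, 0.45]]}}

```text
clock: 22.1
eef_pos: [537.7, -6.6, 10.0]
tcp_rot: [-2.041, 1.571, 2.891]
contact_force: [-3.4, 0.8, -0.7]
opening: 0.448
```

Request:
{"api": "jog_arm", "payload": {"series": [[0, 0, 0, 0, 0.1, 0, 0.45], [0, 0, 0, 0, 0.1, 0, 0.45], [0, 0, 0, 0, 0.1, 0, 0.45], [0, 0, 0, 0, 0.1, 0, 0.45]]}}

```text
clock: 22.5
eef_pos: [541.7, -5.7, 10.0]
tcp_rot: [-3.059, 1.571, 1.872]
contact_force: [-4.1, 0.2, -1.6]
opening: 0.449
```

Request:
{"api": "jog_arm", "payload": {"series": [[0, 0, 0, 0, 0.1, 0, 0.45], [0, 0, 0, 0, 0.1, 0, 0.45], [0, 0, 0, 0, 0.1, 0, 0.45], [0, 0, 0, 0, 0.1, 0, 0.45]]}}

```text
clock: 22.9
eef_pos: [545.6, -4.9, 10.0]
tcp_rot: [-2.42, 1.571, 2.512]
contact_force: [-2.7, -0.1, -0.6]
opening: 0.447
```

Request:
{"api": "jog_arm", "payload": {"series": [[0, 0, 0, 0, 0.1, 0, 0.45], [0, 0, 0, 0, 0.1, 0, 0.45], [0, 0, 0, 0, 0.1, 0, 0.45], [0, 0, 0, 0, 0.1, 0, 0.45]]}}

```text
clock: 23.3
eef_pos: [549.5, -4.0, 10.0]
tcp_rot: [2.09, 1.571, 0.738]
contact_force: [-3.2, 0.2, -0.3]
opening: 0.449
```

```bash
python3 look.py 13
```

```text
t 23.3 p [549.5  -4.   10. ] zax [ 0.218 -0.976 -0.   ] xax [ 0.  0. -1.] F [-3.22  0.22 -0.31] M [0.03 0.6  0.11] op 0.449
tcp in dock [-94.3  -0.2]
34 333 ((616.198486328125, 11.847942352294922), (127.29801177978516, 83.85755157470703), 12.4143705368042) [-25.8   0.7]
60 123 ((618.5342407226562, 12.571638107299805), (73.01136779785156, 13.440743446350098), 11.9088716506958) [-23.3   0.9]
```

View pics/s13c.png

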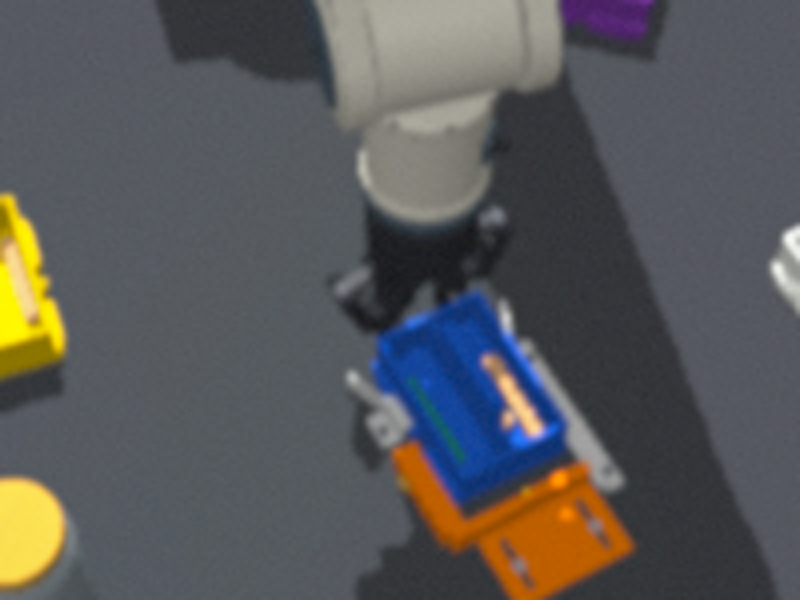

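Request:
{"api": "jog_arm", "payload": {"series": [[0, 0, 0, 0, 0.1, 0, 0.45], [0, 0, 0, 0, 0.1, 0, 0.45], [0, 0, 0, 0, 0.1, 0, 0.45], [0, 0, 0, 0, 0.1, 0, 0.45]]}}

```text
clock: 23.75
eef_pos: [553.3, -3.2, 10.0]
tcp_rot: [-1.637, 1.571, -2.989]
contact_force: [-4.0, -0.7, -0.2]
opening: 0.453
```

Request:
{"api": "jog_arm", "payload": {"series": [[0, 0, 0, 0, 0.1, 0, 0.45], [0, 0, 0, 0, 0.1, 0, 0.45], [0, 0, 0, 0, 0.1, 0, 0.45]]}}

```text
clock: 24.05
eef_pos: [556.3, -2.5, 10.0]
tcp_rot: [-2.367, 1.571, 2.565]
contact_force: [-3.6, -0.8, -0.6]
opening: 0.448
```

Request:
{"api": "jog_arm", "payload": {"series": [[0, 0, 0, 0, 0.05, 0, 0.45], [0, 0, 0, 0, 0.05, 0, 0.45], [0, 0, 0, 0, 0.05, 0, 0.45]]}}

```text
clock: 24.35
eef_pos: [557.7, -2.2, 10.0]
tcp_rot: [-2.183, 1.571, 2.749]
contact_force: [-3.9, -1.1, 0.1]
opening: 0.449
```

Request:
{"api": "jog_arm", "payload": {"series": [[0, 0, 0, 0, 0.05, 0, 0.45], [0, 0, 0, 0, 0.05, 0, 0.45]]}}

```text
clock: 24.55
eef_pos: [558.7, -1.9, 10.0]
tcp_rot: [-2.32, 1.571, 2.612]
contact_force: [-3.5, -0.1, 0.5]
opening: 0.45
```

Request:
{"api": "jog_arm", "payload": {"series": [[0, 0, 0, 0, 0.05, 0, 0.45], [0, 0, 0, 0, 0.05, 0, 0.45]]}}

```text
clock: 24.75
eef_pos: [559.7, -1.7, 10.0]
tcp_rot: [-2.539, 1.571, 2.393]
contact_force: [-4.0, -1.6, -1.2]
opening: 0.451
```

```bash
python3 look.py 14
```

```text
t 24.75 p [559.7  -1.7  10. ] zax [ 0.218 -0.976 -0.   ] xax [-0.  0. -1.] F [-4.02 -1.62 -1.22] M [-0.11  0.56  0.04] op 0.451
tcp in dock [-83.9  -0.2]
34 320 ((625.8668212890625, 14.775745391845703), (127.00099182128906, 84.1905746459961), 12.850322723388672) [-15.7   1.4]
60 127 ((629.044677734375, 14.347882270812988), (73.64179229736328, 13.16118335723877), 10.42164134979248) [-12.7   0.3]
```

View pics/s14c.png

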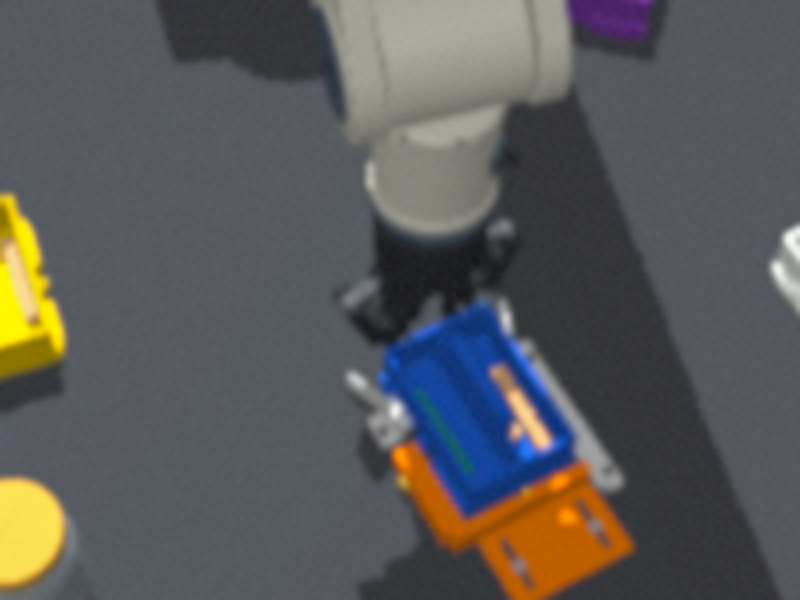

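Request:
{"api": "jog_arm", "payload": {"series": [[0, 0, 0, 0, 0.05, 0, 0.45], [0, 0, 0, 0, 0.05, 0, 0.45]]}}

```text
clock: 25.0
eef_pos: [560.6, -1.5, 10.0]
tcp_rot: [-2.126, 1.571, 2.806]
contact_force: [-4.3, -0.4, -1.5]
opening: 0.45
```

Request:
{"api": "jog_arm", "payload": {"series": [[0, 0, 0, 0, 0.05, 0, 0.45], [0, 0, 0, 0, 0.05, 0, 0.45]]}}

```text
clock: 25.2
eef_pos: [561.6, -1.3, 10.0]
tcp_rot: [1.613, 1.571, 0.262]
contact_force: [-3.7, -0.0, 0.0]
opening: 0.453
```

Request:
{"api": "jog_arm", "payload": {"series": [[0, 0, 0, 0, 0.05, 0, 0.45], [0, 0, 0, 0, 0.05, 0, 0.45]]}}

```text
clock: 25.4
eef_pos: [562.7, -1.0, 10.0]
tcp_rot: [1.555, 1.571, 0.204]
contact_force: [-3.8, 0.4, -0.0]
opening: 0.454
```

Push is steady at about 4 N, so I'll go on in half-millimetre steps with a pause in each.

Request:
{"api": "jog_arm", "payload": {"series": [[0, 0, 0, 0, 0.05, 0, 0.45], [0, 0, 0, 0, 0, 0, 0.45]]}}

```text
clock: 25.6
eef_pos: [563.5, -1.0, 10.1]
tcp_rot: [1.389, 1.57, 0.038]
contact_force: [-1.8, -0.9, -1.1]
opening: 0.445
```

Request:
{"api": "jog_arm", "payload": {"series": [[0, 0, 0, 0, 0.05, 0, 0.45], [0, 0, 0, 0, 0, 0, 0.45]]}}

```text
clock: 25.8
eef_pos: [563.9, -0.9, 10.1]
tcp_rot: [1.336, 1.57, -0.016]
contact_force: [-2.4, 0.2, 0.1]
opening: 0.452
```

Request:
{"api": "jog_arm", "payload": {"series": [[0, 0, 0, 0, 0.05, 0, 0.45], [0, 0, 0, 0, 0, 0, 0.45]]}}

```text
clock: 26.0
eef_pos: [564.2, -0.8, 10.0]
tcp_rot: [1.268, 1.571, -0.084]
contact_force: [-1.9, -0.7, -0.1]
opening: 0.454
```

Request:
{"api": "jog_arm", "payload": {"series": [[0, 0, 0, 0, 0.05, 0, 0.45], [0, 0, 0, 0, 0, 0, 0.45]]}}

```text
clock: 26.2
eef_pos: [564.7, -0.7, 10.0]
tcp_rot: [1.284, 1.57, -0.067]
contact_force: [-2.2, -1.6, -0.2]
opening: 0.449
```

Request:
{"api": "jog_arm", "payload": {"series": [[0, 0, 0, 0, 0.05, 0, 0.45], [0, 0, 0, 0, 0, 0, 0.45]]}}

```text
clock: 26.4
eef_pos: [565.2, -0.5, 10.0]
tcp_rot: [1.401, 1.571, 0.05]
contact_force: [-1.3, -0.9, -0.7]
opening: 0.448
```

Request:
{"api": "jog_arm", "payload": {"series": [[0, 0, 0, 0, 0.05, 0, 0.45], [0, 0, 0, 0, 0, 0, 0.45]]}}

```text
clock: 26.6
eef_pos: [565.7, -0.4, 10.0]
tcp_rot: [1.555, 1.57, 0.203]
contact_force: [-1.0, -0.4, -1.1]
opening: 0.449
```

```bash
python3 look.py 15
```

```text
t 26.6 p [ 5.657e+02 -4.000e-01  1.000e+01] zax [ 0.218 -0.976  0.   ] xax [ 0.  0. -1.] F [-0.97 -0.38 -1.08] M [-0.1   0.21  0.06] op 0.449
tcp in dock [-77.7  -0.3]
34 335 ((632.51611328125, 15.354610443115234), (127.07857513427734, 83.30315399169922), 12.543095588684082) [-9.1  0.5]
60 120 ((635.59130859375, 16.37928581237793), (73.13014221191406, 12.696943283081055), 12.440184593200684) [-5.9  0.9]
```

View pics/s15c.png

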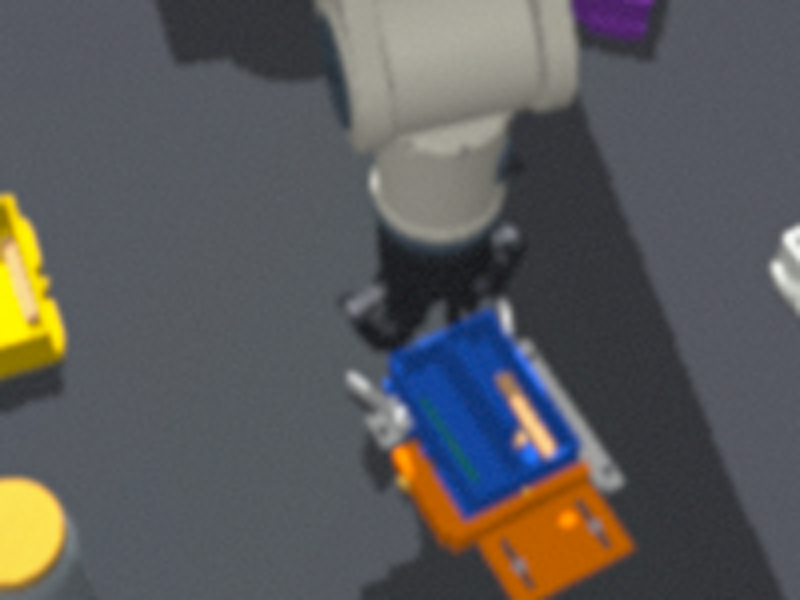

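Request:
{"api": "jog_arm", "payload": {"series": [[0, 0, 0, 0, 0.03, 0, 0.45], [0, 0, 0, 0, 0, 0, 0.45]]}}

```text
clock: 26.85
eef_pos: [565.8, -0.4, 10.1]
tcp_rot: [1.232, 1.571, -0.12]
contact_force: [-2.9, -1.7, 0.6]
opening: 0.448
```

Request:
{"api": "jog_arm", "payload": {"series": [[0, 0, 0, 0, 0.03, 0, 0.45], [0, 0, 0, 0, 0, 0, 0.45]]}}

```text
clock: 27.05
eef_pos: [566.0, -0.3, 10.0]
tcp_rot: [-1.962, 1.571, 2.97]
contact_force: [-2.8, -0.2, 1.4]
opening: 0.453
```

Request:
{"api": "jog_arm", "payload": {"series": [[0, 0, 0, 0, 0.03, 0, 0.45], [0, 0, 0, 0, 0, 0, 0.45]]}}

```text
clock: 27.25
eef_pos: [566.5, -0.2, 10.0]
tcp_rot: [1.583, 1.57, 0.232]
contact_force: [-1.5, 0.1, -0.8]
opening: 0.451
```

Request:
{"api": "jog_arm", "payload": {"series": [[0, 0, 0, 0, 0.03, 0, 0.45], [0, 0, 0, 0, 0, 0, 0.45]]}}

```text
clock: 27.45
eef_pos: [567.1, -0.1, 10.0]
tcp_rot: [1.472, 1.57, 0.121]
contact_force: [0.1, -0.4, -1.0]
opening: 0.452
```

Request:
{"api": "jog_arm", "payload": {"series": [[0, 0, 0, 0, 0.03, 0, 0.45], [0, 0, 0, 0, 0, 0, 0.45]]}}

```text
clock: 27.65
eef_pos: [567.2, -0.1, 10.0]
tcp_rot: [1.488, 1.57, 0.136]
contact_force: [-1.1, 0.7, -0.5]
opening: 0.452
```

Request:
{"api": "jog_arm", "payload": {"series": [[0, 0, 0, 0, 0.03, 0, 0.45], [0, 0, 0, 0, 0, 0, 0.45]]}}

```text
clock: 27.85
eef_pos: [567.3, -0.0, 10.0]
tcp_rot: [2.856, 1.571, 1.505]
contact_force: [-2.4, -0.1, 0.3]
opening: 0.45
```

Request:
{"api": "jog_arm", "payload": {"series": [[0, 0, 0, 0, 0.03, 0, 0.45], [0, 0, 0, 0, 0, 0, 0.45]]}}

```text
clock: 28.05
eef_pos: [567.6, 0.0, 10.0]
tcp_rot: [2.544, 1.571, 1.192]
contact_force: [-1.6, -0.1, 0.9]
opening: 0.452
```

Request:
{"api": "jog_arm", "payload": {"series": [[0, 0, 0, 0, 0.03, 0, 0.45], [0, 0, 0, 0, 0, 0, 0.45]]}}

```text
clock: 28.25
eef_pos: [567.9, 0.1, 10.0]
tcp_rot: [1.648, 1.571, 0.296]
contact_force: [-1.7, 0.2, -0.0]
opening: 0.45
```

Request:
{"api": "jog_arm", "payload": {"series": [[0, 0, 0, 0, 0.04, 0, 0.45], [0, 0, 0, 0, 0, 0, 0.45]]}}

```text
clock: 28.45
eef_pos: [568.4, 0.2, 10.0]
tcp_rot: [1.494, 1.571, 0.143]
contact_force: [-0.8, 0.2, -0.0]
opening: 0.448
```

Request:
{"api": "jog_arm", "payload": {"series": [[0, 0, 0, 0, 0.04, 0, 0.45], [0, 0, 0, 0, 0, 0, 0.45]]}}

```text
clock: 28.65
eef_pos: [568.6, 0.2, 10.0]
tcp_rot: [-1.885, 1.571, 3.047]
contact_force: [-1.2, 0.3, -0.1]
opening: 0.451
```

Request:
{"api": "jog_arm", "payload": {"series": [[0, 0, 0, 0, 0.04, 0, 0.45], [0, 0, 0, 0, 0, 0, 0.45]]}}

```text
clock: 28.85
eef_pos: [568.6, 0.3, 9.9]
tcp_rot: [-1.694, 1.57, -3.046]
contact_force: [-3.8, -1.7, 0.7]
opening: 0.454
```

```bash
python3 look.py 16
```

```text
t 28.85 p [5.686e+02 3.000e-01 9.900e+00] zax [ 0.218 -0.976 -0.   ] xax [-0.001 -0.    -1.   ] F [-3.76 -1.67  0.71] M [-0.09  0.53  0.08] op 0.454
tcp in dock [-74.8  -0.2]
34 324 ((635.9038696289062, 16.57583999633789), (125.62034606933594, 83.683837890625), 12.754098892211914) [-5.5  1. ]
60 123 ((637.5702514648438, 16.917327880859375), (74.92044067382812, 13.334135055541992), 13.127535820007324) [-3.8  1. ]
```

View pics/s16c.png

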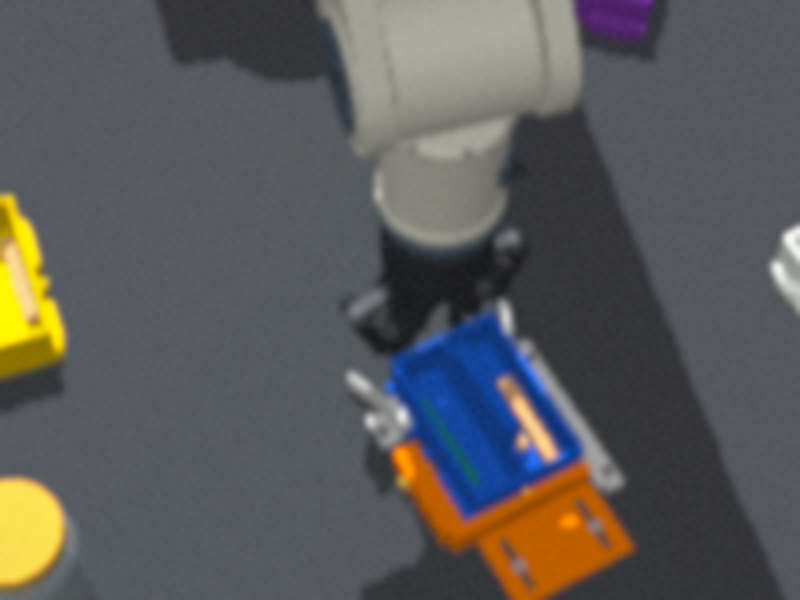

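Request:
{"api": "jog_arm", "payload": {"series": [[0, 0, 0, 0, 0.04, 0, 0.45], [0, 0, 0, 0, 0, 0, 0.45]]}}

```text
clock: 29.1
eef_pos: [568.6, 0.3, 9.8]
tcp_rot: [-1.7, 1.569, -3.051]
contact_force: [-4.9, -2.3, 2.9]
opening: 0.449
```

Request:
{"api": "jog_arm", "payload": {"series": [[0, 0, 0, 0, 0.04, 0, 0.45], [0, 0, 0, 0, 0, 0, 0.45]]}}

```text
clock: 29.3
eef_pos: [568.6, 0.4, 9.7]
tcp_rot: [-1.709, 1.568, -3.06]
contact_force: [-6.6, -1.9, 2.0]
opening: 0.447
```

The force rises without motion, so the tray is on the stop, after the ball's drag fell away about 5 mm earlier. Backing off.

Request:
{"api": "jog_arm", "payload": {"series": [[0, 0, 0, 0, -0.1, 0, 0.45], [0, 0, 0, 0, -0.3, 0, 0.45], [0, 0, 0, 0, -0.8, 0, 0.45], [0, 0, 0, 0, -1.5, 0, 0.45], [0, 0, 0, 0, -2, 0, 0.45], [0, 0, 0, -1, -3, 0, 0.45], [0, 0, 0, -2, -3, 0, 0.45], [0, 0, 0, -3, -3, 0, 0.45], [0, 0, 0, -3, -3, 0, 0.45], [0, 0, 0, -3, -3, 0, 0.45], [0, 0, 0, 0, -3, 0, 0.45], [0, 0, 0, 0, -2, 0, 0.45], [0, 0, 0, 0, 0, 0, 0.45], [0, 0, 0, 0, 0, 0, 0.45]]}}

```text
clock: 30.7
eef_pos: [329.5, -53.3, 130.4]
tcp_rot: [1.261, 1.569, -0.091]
contact_force: [0.8, 0.2, 0.2]
opening: 0.45
```

```bash
python3 look.py 17; python3 - <<'E'
from h import *
O=np.array([641.5,16.8]);a=np.radians(12.6);ex=np.array([np.cos(a),np.sin(a)]);ey=np.array([-ex[1],ex[0]])
p,d=r.grab_frame('top'); np.savez("pics/t17.npz",p=p,d=d)
c=(300,190); cv2.imwrite("pics/t17c.png",cv2.resize(p[c[1]-50:c[1]+50,c[0]-65:c[0]+65],None,fx=6,fy=6,interpolation=cv2.INTER_CUBIC)[:,:,::-1])
p2=load('pics/s17.npz')[0]; cv2.imwrite("pics/s17d.png",cv2.resize(p2[270:350,320:425],None,fx=7,fy=7,interpolation=cv2.INTER_CUBIC)[:,:,::-1])
K=cloud('top',d);m=blue('top',p,(270,150,350,260))>0;P=K[m]
for lo,hi in((34,50),(60,85)):
    Q=P[(P[:,2]>lo)&(P[:,2]<hi)]; R=cv2.minAreaRect(Q[:,:2].astype(np.float32)); print('top',lo,len(Q),R,((np.array(R[0])-O)@np.c_[ex,ey]).round(1))
E
```

```text
t 30.7 p [329.5 -53.3 130.4] zax [ 0.217 -0.976  0.001] xax [ 0.002 -0.    -1.   ] F [0.85 0.24 0.21] M [-0.03 -0.01 -0.04] op 0.45
tcp in dock [-319.8   -0.4]
34 330 ((637.1517333984375, 16.08606719970703), (124.1235580444336, 83.67664337158203), 12.401801109313965) [-4.4  0.3]
60 135 ((638.070556640625, 16.532493591308594), (73.19890594482422, 12.08846378326416), 12.482860565185547) [-3.4  0.5]
top 34 190 ((638.4468383789062, 15.380779266357422), (121.92474365234375, 82.14261627197266), 12.432443618774414) [-3.3 -0.7]
top 60 96 ((638.1723022460938, 16.314655303955078), (73.37152862548828, 11.805534362792969), 12.351029396057129) [-3.4  0.3]
```

View pics/s17d.png

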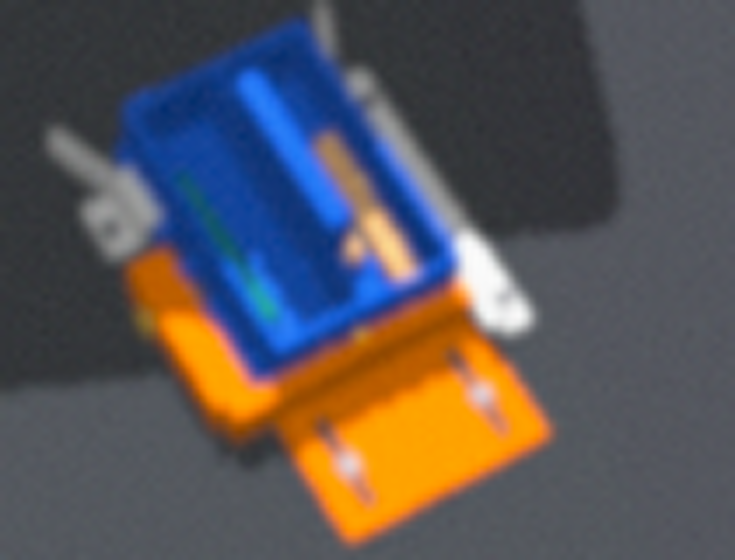

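View pics/t17c.png

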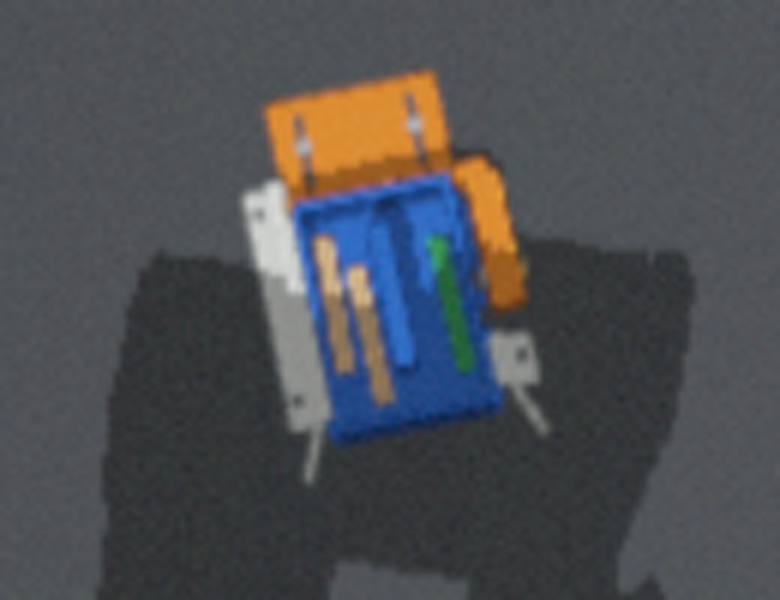

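```bash
python3 - <<'E'
from rig import r
print(r.sign_off())
E
```

```text
the job is handed in; nothing more can be done
None
```

The blue tray is in the holder and resting against the end stop. I judged from the push force that the ball is in its notch, but I did not see it or tug the tray to test it. The job was handed in at about 31 s, and no verdict was reported.

**What I did:** I pinched the tray by its handle, carried it level to the mouth of the holder and set it down flat about 148 mm before the holder's origin. I then let go and pushed its rear end wall slowly with the two fingertips.

**What I felt:**
- The push peaked at about 7 N when the tray met the ball, then stayed at about 3–4 N for roughly 3 cm.
- It dropped to about 1–2 N as the ball entered the notch, about 5 mm before the stop. The description said about 2 mm, so this did not match exactly.
- At the stop the force rose to about 7 N with no further movement, and I backed off. No reading I took showed more than about 8 N.

**Last camera checks:** Both cameras put the tray about 3–4 mm short of the holder's origin, within 1 mm of the centre line and in line within about 0.01 rad. It still lies flat against the stop after release. The gripper is clear of everything. I did not re-measure the other trays, the jar or the hanger, but the arm stayed away from them.

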